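# Cover the marking pot, then hold the checking plate flush on the sloped face

### The job

An angled machined face is about to be checked by contact on the engine bench. First put the white cover on the open red pot, seated and level, and let it go; then take the flat steel plate by its orange handle, tilt it to match the sloped aluminium face on the blue stage and hold it flush there, centred, its long side running up the slope, pressed on lightly but clearly harder than its own weight. Finish while still gripping the handle and pressing; do not shift the stage or the other things on the bench.

Things in the scene. Friction and masses are not known exactly. Their poses are not given: they have to be found in the camera images.
- cover_knob (a point): Centre of the cover's black round knob (26 mm diameter, 28 mm high, upright, smooth). The cover is a loose white disc, 86 mm across and 6 mm thick, 60 to 115 g; the knob stands on its top and an 8 mm deep plug is under it, 62 mm wide, tapering to 50 mm at its lower end. It starts lying on its plug on the bench, knob up. This point is half-way up the knob: 14 mm above the disc's top, 20 mm above the disc's underside, 28 mm above the plug's underside. z is the knob's axis.
- cover_seat (a point): Point on the cover's axis at the height of the disc's underside (the ring that rests on the pot's rim), 8 mm above the plug's underside. z points up through the knob.
- pot_rim (a point): Centre of the mouth of the open red pot, at rim height: loose, 55 mm high, 76 mm outer and 68 mm inner diameter (wall 4 mm), 350 g, upright on the bench. z points up. With the cover on, the plug is inside the mouth with 3 mm to spare all round and cover_seat is at this point.
- plate_handle (a point): Centre of the checking plate's orange handle, an upright rib 46 mm long (plate's x), 12 mm thick (plate's y, grip across it) and 38 mm high, on the middle of the plate. This point is 19 mm above the plate's top, 27 mm above its underside. The axes are the plate's.
- plate_sole (a point): Centre of the underside of the checking plate: loose flat steel, 80 mm (x) by 56 mm (y) by 8 mm, 125 to 210 g with handle. z is square to the plate, towards the handle; either end along x may point up the slope.
- plate: The checking plate with its handle; origin at the centre of its underside, same as plate_sole.
- cover: The cover; origin at the centre of its plug's underside.
- face (a point): Centre of the sloped, flat, bare aluminium face on the stage, 110 mm (x) by 80 mm (y). x points up the slope, y is level along the face, z points out of the face, square to it. The slope is 14 to 30 degrees from level and differs from one start to another; it rises towards the robot's left (+y), turned by up to 30 degrees. The face is rigid and its angle is clamped: hand forces do not turn it.
- stage: The tilting stage: dark steel base 170 by 130 by 14 mm, fixed to the bench, with blue hinged top that carries the aluminium block. Origin at the centre of the base's underside, x towards the high end of the slope, z up. Nothing stands above the sloped face.
- jar_mid (a point): Bystander: centre of a closed black jar, 64 mm across, 70 mm high, standing on the bench. Leave alone.
- bolt: Bystander: steel bolt 58 mm long standing on its 20 mm head. Origin under its head. Leave alone.
- driver: Bystander: screwdriver 200 mm long lying on the bench, along its x. Leave alone.
- ratchet: Bystander: red and black cordless ratchet standing on its 75 by 60 mm battery foot, 230 mm high; origin under its foot. Leave alone.

How it is judged:
On the way, in this order (a step that is already met when the one before it is completed fails the run):
1. the cover sits seated and level on the pot's rim, let go (horizontal distance between cover_seat and pot_rim below 0.006 m and z of cover_seat in the frame of pot_rim between -0.003 and 0.0025 m and angle between cover_seat's own z axis and vertical below 0.06 rad and contact force between the fingers and cover below 0.1 N), for 0.2 s.
2. the plate has been lifted off the bench (height (world z) of plate_sole above 0.04 m), for 0.1 s.
At the end, for the whole second after the job is handed in: Cover untouched and seated on the pot: within 6 mm of its axis, 3 mm in height, 3.4 deg level. Plate still gripped by its handle, at rest, flush on the face within 2.3 deg and 2 mm, centred within 15 mm along and 13 mm across, long side within 8.6 deg of up-slope, pressed with 3 to 35 N (all of step 1 and angle between the z axis of plate_sole and the z axis of face, either way round below 0.04 rad and angle between the x axis of plate_sole and the x axis of face, either way round below 0.15 rad and x of plate_sole in the frame of face between -0.015 and 0.015 m and y of plate_sole in the frame of face between -0.013 and 0.013 m and z of plate_sole in the frame of face between -0.003 and 0.002 m and contact force between plate and stage between 3 and 35 N and distance between the grasp point and plate_handle below 0.03 m and contact force between the fingers and plate above 10 N and height (world z) of plate_sole above 0.05 m and linear speed of plate below 0.01 m/s); the arm keeps its last pose, push and grip.
It fails at once if the stage is shifted or its angle turned by force (face moved over 5 mm) (distance of face from where it was at the start of the episode above 0.005 m).
It fails at once if the plate is driven against the stage with over 60 N (contact force between plate and stage above 60 N).
It fails at once if a bystander is moved more than 25 mm (distance of any of jar_mid, bolt, driver, ratchet from where it was at the start of the episode above 0.025 m).
It also fails if it takes over 58 s, if anything falls off the work surface, if the arm or the gripper's body presses on something with over 40 N, if the wrist force passes 120 N, or if a joint passes its speed limit or range.

### The arm

A 6-joint arm with a two-finger parallel gripper is mounted at the origin on the work surface. World frame = base frame: x ahead of the robot, y to its left, z up, the work surface at z = 0. Lengths are in m, angles in rad, forces in N, time in s.
With the tool pointing down it reaches from about 0.25 to 0.85 m from the base axis. Payload 12.5 kg.
Tool frame: the origin (TCP) lies midway between the tips of the shut fingers; the grasp point (between the pads) lies manip.grip_depth behind it (manip.grip_depth is the distance from the TCP to the grasp point, in m); z points along the fingers, y is the direction in which the jaws open and shut (so a half turn about z gives the same grasp; the last joint's range is limited). The gripper opens to 93 mm and grips with 3 to 60 N. Pads are 15 mm wide; open, the fingers measure 128 mm over their backs; the gripper's body (75 mm by 188 mm) begins 65 mm behind the grasp point.
Start: joints at [1.045, 0.351, 1.652, -0, 1.139, -0.085], TCP at [0.235, 0.497, 0.219] pointing down, gripper open.
Joint ranges: [-2.75, 2.75], [-0.79, 2.1], [0.01, 2.65], [-1.57, 4.71], [0.07, 3.14], [-2.87, 2.87]. Speed limits (rad/s): [2.22, 2.22, 2.79, 3.14, 3.14, 3.14].

### API

Orientations are given as a unit quaternion [w, x, y, z].
In Python, from cell import manip gives the robot as it stands. The module is installed in compiled form; this text tells all that it offers.
- The arm moves only by the tool apply_moves, never from a script. Its argument "series" is a list of rows, each an object of numbers: "tx", "ty", "tz": the shift along the tool's x, y, z in m; "ax", "ay", "az": the turn, a rotation vector about the tool's x, y, z in rad; "claw": the opening, from 0 (shut) to 1 (fully open). A call has 1 to 12 rows; each row is the pose to reach, as a shift and turn from the pose commanded when the call began, along the tool's axes at that moment; what a row does not reach only later rows make up. A row lasts 1/12 s, in which the tool goes at most 41.7 mm and 7.16 degrees, less where a joint would pass 70% of its speed; a pose out of reach is approached as far as the arm can. A call with a gripper value outside its range is refused whole. The fingers move at their own pace and stop on an object; "squeeze" is the grip in N (left out, the last holds). Time passes only in rows, so rows that repeat a pose let the fingers close. It gives the time, the measured TCP pose, the force and the opening at its end, in the units of the state.
- manip.get_state(): the state, without advancing time (a new reading comes with each control period).
- manip.capture(name): name is "side" or "top"; returns (picture, depth): 400x640x3 uint8, blue, green, red; 400x640 float32, m along the optical axis (not along the pixel's ray), 0 where there is no reading.
- manip.calibration(name): a dict with "vfov" (degrees; the focal length in pixels is half the picture's height over the tangent of half this angle, whatever the lens; pixels are square), "cx", "cy" (the principal point, pixels), "R" (3x3) and "t" (3): a world point X has camera coordinates R X + t. Camera axes: x right, y down, z forward; pixel columns grow to the right and rows downward; lengths in m; the calibration is good to about 2 mm. A picture is of the moment at which its call begins. calibration takes no time and is no camera call.
- manip.sign_off(): hands the job in, once; it reports no verdict.
The state is a dict: "clock": time; "qpos": joint angles; "qvel": joint speeds; "joint_torque": joint torques, N m; "tool_pos": TCP position; "tcp_rot": TCP orientation; "contact_force": force on the tool from outside, world axes, zero at the start; "moment": the same for the moment, N m; "gripper_width": finger opening in m.
Only numpy, scipy, OpenCV 4.12 (cv2) and the standard library are available. Lean on these libraries where they do the work, as an engineer would, in place of code of your own. Each camera call takes 0.05 s, during which the arm holds its last target.

## Working session

There is one attempt and no reset: what is moved stays moved. The work goes in short steps, Python scripts to look and compute and a tool call to move; the robot and the scene stay as the last step left them, time stands still between calls to the robot, and variables do not carry over. Pictures are saved under pics/ and viewed, and the job is handed in when it is done.

Besides the shell and the picture viewer there is one more tool, called after "Emit:" as name([rows], argument=value, ...), one row to a line, values as JSON. apply_moves: Moves the arm, as the interface text tells. Its arguments: {"type":"object","properties":{"series":{"type":"array","items":{"type":"object","properties":{"tx":{"type":"number"},"ty":{"type":"number"},"tz":{"type":"number"},"ax":{"type":"number"},"ay":{"type":"number"},"az":{"type":"number"},"claw":{"type":"number"}}}},"squeeze":{"type":"number"}},"required":["series"]}

```bash
mkdir -p pics; ls; cat > h.py <<'E'
import numpy as np, cv2
from cell import manip
def K(n):
    c=manip.calibration(n); f=200/np.tan(np.radians(c['vfov'])/2); return f,c['cx'],c['cy'],np.array(c['R']),np.array(c['t'])
def pts(n,depth):
    f,cx,cy,R,t=K(n); v,u=np.mgrid[0:400,0:640]
    P=np.stack([(u-cx)/f*depth,(v-cy)/f*depth,depth],-1); return (P-t)@R
def ray(n,u,v,z):
    f,cx,cy,R,t=K(n); d=R.T@np.array([(u-cx)/f,(v-cy)/f,1]); o=-R.T@t; return o+d*(z-o[2])/d[2]
def proj(n,X):
    f,cx,cy,R,t=K(n); c=R@np.array(X)+t; return f*c[0]/c[2]+cx,f*c[1]/c[2]+cy
def grab(n,tag):
    p,d=manip.capture(n); cv2.imwrite(f'pics/{n}_{tag}.png',p); np.savez(f'{n}_{tag}.npz',p=p,d=d); return p,d
E
python3 - <<'E'
from h import *
print(manip.get_state(), manip.grip_depth)
for n in('side','top'):
    grab(n,'0'); print(n,manip.calibration(n))
    c=K(n); print(-c[3].T@c[4])
E
```

```text
pics
{'clock': 0.0, 'qpos': array([ 1.04537369e+00,  3.51244676e-01,  1.65242290e+00, -1.91749124e-05,
        1.13913966e+00, -8.46012713e-02]), 'qvel': array([ 0.00063252,  0.00041732,  0.00015767, -0.00022988, -0.00055388,
       -0.00065399]), 'joint_torque': array([ 1.44472819e-03, -4.97323179e+01, -2.85252571e+01,  6.99351286e-02,
        2.57165346e-02, -7.39787743e-05]), 'tool_pos': array([0.23447776, 0.4971198 , 0.21809727]), 'tcp_rot': array([-1.74068513e-04,  2.18626432e-01,  9.75808442e-01, -5.81874890e-04]), 'contact_force': array([-0.23769715, -0.0594914 ,  0.68917259]), 'moment': array([ 0.00075259, -0.02261863,  0.0038683 ]), 'gripper_width': 0.09314758530331407} 0.0188
side {'vfov': 54.08990805263349, 'cx': 314.9501543698584, 'cy': 204.157248974469, 'R': array([[-9.99881380e-01, -6.80341774e-04, -1.53870781e-02],
       [ 1.26032635e-02,  5.38115750e-01, -8.42776719e-01],
       [ 8.85340526e-03, -8.42870676e-01, -5.38043344e-01]]), 't': array([0.55504347, 0.04247791, 1.02539884])}
[0.545364   0.8417982  0.59604891]
top {'vfov': 46.124389633622336, 'cx': 320.82262118734235, 'cy': 202.042271095523, 'R': array([[ 0.01384687, -0.99987641,  0.00744562],
       [-0.99776885, -0.0143033 , -0.06521306],
       [ 0.0653115 , -0.00652601, -0.99784358]]), 't': array([-0.0248356 ,  0.57952349,  1.43522571])}
[ 0.48483763 -0.00717713  1.47010819]
```

View pics/side_0.png

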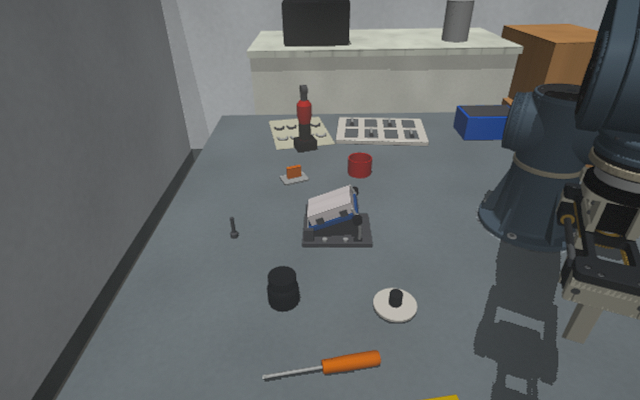

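View pics/top_0.png

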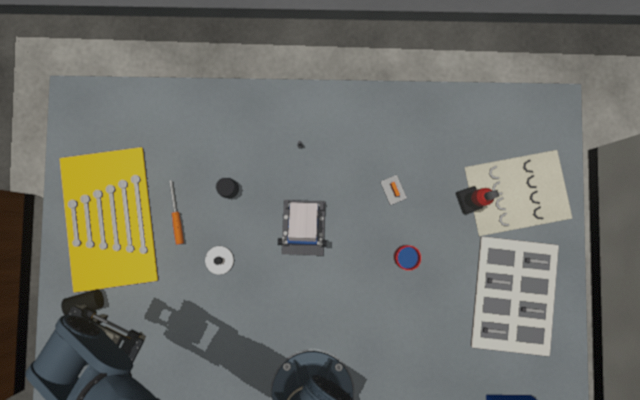

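```bash
python3 - <<'E'
from h import *
for n,box in (('side',(295,180,380,255)),('top',(270,190,340,265)),('side',(270,160,315,190)),('top',(375,170,415,210))):
    p=np.load(f'{n}_0.npz')['p']; x0,y0,x1,y1=box
    c=cv2.resize(p[y0:y1,x0:x1],None,fx=8,fy=8,interpolation=cv2.INTER_CUBIC); cv2.imwrite(f'pics/crop_{n}_{x0}.png',c[:600,:800])
d=np.load('top_0.npz'); P=pts('top',d['d'])
for u,v in ((304,210),(304,222),(304,235),(295,222),(314,222),(304,240),(219,247),(407,257),(394,190),(350,300),(228,187)): print('top',u,v,P[v,u].round(4))
d=np.load('side_0.npz'); P=pts('side',d['d'])
for u,v in ((330,200),(330,215),(315,213),(345,200),(395,295),(385,310),(360,157),(290,180),(450,250),(340,240)): print('side',u,v,P[v,u].round(4))
E
```

```text
top 304 210 [0.5515 0.0332 0.0805]
top 304 222 [0.5157 0.0323 0.093 ]
top 304 235 [0.4778 0.0314 0.1036]
top 295 222 [0.5153 0.0587 0.0919]
top 314 222 [0.5161 0.003  0.0943]
top 304 240 [0.4632 0.0313 0.0975]
top 219 247 [0.4367 0.2956 0.0121]
top 407 257 [ 0.4143 -0.2839  0.0201]
top 394 190 [ 0.6179 -0.2388  0.0467]
top 350 300 [ 0.2778 -0.1117 -0.0049]
top 228 187 [0.6174 0.2614 0.0714]
side 330 200 [0.5174 0.0413 0.0964]
side 330 215 [0.5183 0.0743 0.0752]
side 315 213 [0.5537 0.0746 0.0816]
side 345 200 [0.4827 0.0601 0.1076]
side 395 295 [0.4003 0.3007 0.0411]
side 385 310 [0.4188 0.3116 0.0119]
side 360 157 [ 0.4078 -0.3182  0.0359]
side 290 180 [ 0.6326 -0.2228  0.0065]
side 450 250 [ 0.2341  0.1156 -0.0016]
side 340 240 [0.4944 0.0913 0.0134]
```

View pics/crop_side_295.png

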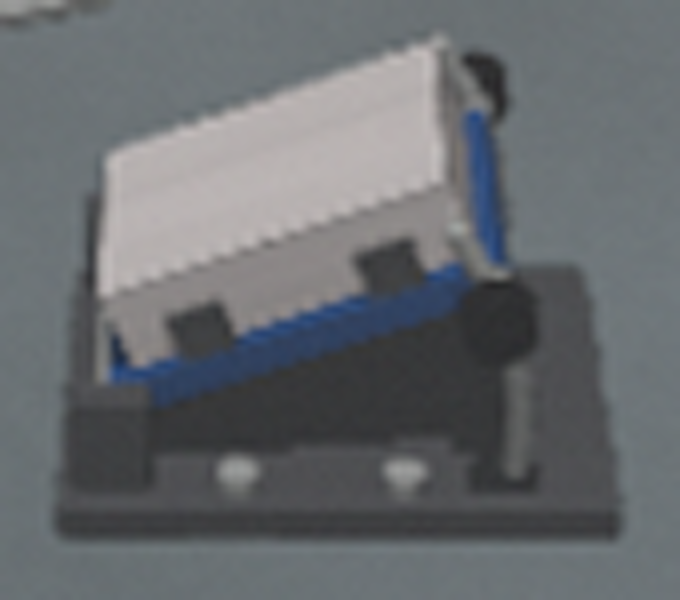

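View pics/crop_top_270.png

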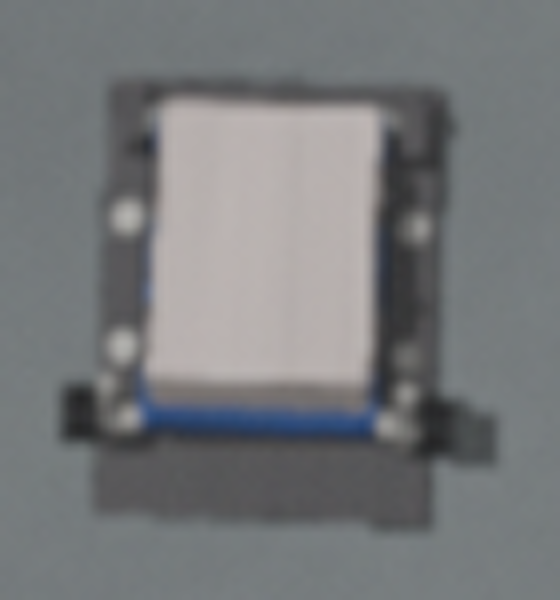

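View pics/crop_side_270.png

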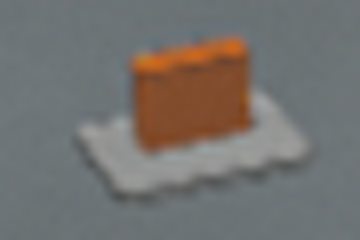

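View pics/crop_top_375.png

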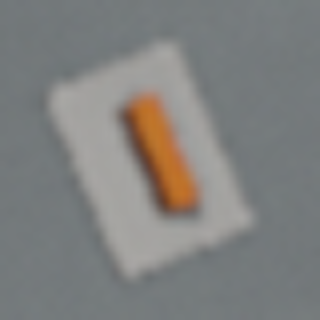

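```bash
cat > face.py <<'E'
from h import *
def mask_face(n,box):
    z=np.load(f'{n}_0.npz'); p=z['p'];d=z['d'];P=pts(n,d)
    hsv=cv2.cvtColor(p,cv2.COLOR_BGR2HSV); m=np.zeros((400,640),bool); x0,y0,x1,y1=box
    m[y0:y1,x0:x1]=True; m&=(hsv[...,2]>150)&(hsv[...,1]<50)&(P[...,2]>.05)
    return m,P
if __name__=='__main__':
  for n,box in (('side',(300,180,365,225)),('top',(285,195,325,245))):
    z=np.load(f'{n}_0.npz');P=pts(n,z['d'])
    # bench bias
    b=(abs(P[...,2])<.02)&(P[...,0]>.3)&(P[...,0]<.7)&(abs(P[...,1])<.35)&(z['d']>0)
    A=np.c_[P[b][:,:2],np.ones(b.sum())]; print(n,'bench',np.linalg.lstsq(A,P[b][:,2],rcond=None)[0], np.median(P[b][:,2]))
    m,_=mask_face(n,box); m=m.astype(np.uint8)
    k,lab,st,ce=cv2.connectedComponentsWithStats(m); i=1+np.argmax(st[1:,4]); m=(lab==i).astype(np.uint8)
    e=cv2.erode(m,np.ones((5,5)))>0
    Q=P[e]; c=Q.mean(0)
    for _ in range(4):
        U,S,Vt=np.linalg.svd(Q-c,full_matrices=False); nn=Vt[2]*np.sign(Vt[2][2]); r=(Q-c)@nn; Q=Q[abs(r)<2.5*r.std()]; c=Q.mean(0)
    up=np.array([-nn[0],-nn[1],0]);up[2]=-(up@nn)/nn[2]; up/=np.linalg.norm(up)
    print(n,len(Q),'std',r.std(),'n',nn.round(4),'slope deg',np.degrees(np.arccos(nn[2])),'up heading',np.degrees(np.arctan2(up[1],up[0])))
    cn=max(cv2.findContours(m,cv2.RETR_EXTERNAL,cv2.CHAIN_APPROX_NONE)[0],key=cv2.contourArea)
    # outline on plane
    f,cx,cy,R,t=K(n); o=-R.T@t
    uv=cn[:,0,:].astype(float); D=np.c_[(uv[:,0]-cx)/f,(uv[:,1]-cy)/f,np.ones(len(uv))]@R
    X=o+D*(((c-o)@nn)/(D@nn))[:,None]
    y=np.cross(nn,up); L=np.c_[(X-c)@up,(X-c)@y]
    rect=cv2.minAreaRect((L*1000).astype(np.float32)); print('rect',rect)
    print('centre',(c+up*rect[0][0]/1000+y*rect[0][1]/1000).round(4),'up',up.round(4))
    ap=cv2.approxPolyDP(cn,3,True)[:,0]; print(ap.tolist())
E
python3 face.py
```

```text
side bench [-0.00264195  0.00204174  0.00043603] -0.002070348133850279
side 452 std 0.000768840243641385 n [ 0.3726 -0.0154  0.9278] slope deg 21.898090021992726 up heading 177.63146866420686
rect ((0.1562957763671875, 1.5936203002929688), (110.4936294555664, 81.07027435302734), 0.8153393864631653)
centre [0.5215 0.0379 0.0931] up [-0.9271  0.0383  0.373 ]
[[349, 185], [309, 199], [307, 216], [349, 202]]
top bench [-0.00256637  0.00221013  0.00178239] -0.00018979769034521072
top 684 std 0.019110246869661594 n [0.0534 0.9979 0.0355] slope deg 87.96328759418705 up heading -93.06089281604297
rect ((2765.06005859375, -38.656402587890625), (251.99435424804688, 8734.3740234375), 89.28498077392578)
centre [ 0.4766 -0.0592  2.8639] up [-0.0019 -0.0355  0.9994]
[[291, 203], [288, 235], [314, 237], [316, 204]]
```

```bash
sed -i 's/(P\[...,2\]>.05)/(P[...,2]>.05)\&(P[...,2]<.2)/' face.py; python3 face.py
cat > obj.py <<'E'
from h import *
def comp(m,min=10):
    k,lab,st,ce=cv2.connectedComponentsWithStats(m.astype(np.uint8)); return [(st[i].tolist(),ce[i].round(1).tolist(),lab==i) for i in range(1,k) if st[i,4]>min]
for n in('top','side'):
    z=np.load(f'{n}_0.npz');p=z['p'];P=pts(n,z['d']);h=cv2.cvtColor(p,cv2.COLOR_BGR2HSV); H,S,V=[h[...,i] for i in range(3)]
    ws=(P[...,0]>.3)&(P[...,0]<.8)&(abs(P[...,1])<.4)&(P[...,2]<.2)&(P[...,2]>-.03)
    for nm,m in (('orange',(H>5)&(H<20)&(S>140)&(V>90)),('red',((H<5)|(H>172))&(S>140)&(V>60)),('white',(S<40)&(V>165)),('black',(V<45))):
        for st,ce,l in comp(m&ws,12):
            Q=P[l]; print(n,nm,st,ce,'med',np.median(Q,0).round(4),'min',Q.min(0).round(3),'max',Q.max(0).round(3))
E
python3 obj.py
```

```text
side bench [-0.00264195  0.00204174  0.00043603] -0.002070348133850279
side 423 std 0.0007528287462054604 n [ 0.3731 -0.0155  0.9277] slope deg 21.926741809085126 up heading 177.6214619415834
rect ((2.0986175537109375, 1.9380760192871094), (110.4646224975586, 81.07662200927734), 0.7773171067237854)
centre [0.5215 0.038  0.0931] up [-0.9269  0.0385  0.3734]
[[349, 185], [308, 200], [307, 216], [349, 202]]
top bench [-0.00256637  0.00221013  0.00178239] -0.00018979769034521072
top 598 std 0.0025092113342145275 n [ 0.3787 -0.0104  0.9255] slope deg 22.263505093192844 up heading 178.42157621208628
rect ((-2.994182586669922, -2.4654083251953125), (109.36895751953125, 78.5332260131836), 0.24424169957637787)
centre [0.5216 0.0371 0.0942] up [-0.9251  0.0255  0.3789]
[[291, 203], [288, 235], [314, 237], [316, 204]]
top orange [391, 182, 8, 14, 52] [394.7, 188.8] med [ 0.6215 -0.2418  0.0454] min [ 0.603 -0.252  0.039] max [ 0.642 -0.23   0.05 ]
top red [395, 246, 13, 22, 56] [398.3, 254.6] med [ 0.4239 -0.2495  0.0526] min [ 0.386 -0.277  0.019] max [ 0.449 -0.243  0.06 ]
top red [406, 247, 
[... 432 characters left out ...]
429] min [0.589 0.241 0.009] max [0.642 0.276 0.076]
side orange [287, 165, 14, 13, 153] [293.5, 171.1] med [ 0.6222 -0.2399  0.0293] min [ 0.601 -0.257  0.008] max [ 0.642 -0.227  0.045]
side red [349, 153, 23, 25, 403] [359.6, 164.7] med [ 0.4135 -0.2521  0.0333] min [ 0.378 -0.32   0.   ] max [ 0.448 -0.238  0.054]
side white [308, 186, 42, 31, 711] [328.5, 200.7] med [0.5207 0.0402 0.0935] min [ 0.472 -0.004  0.072] max [0.571 0.079 0.114]
side white [374, 288, 43, 33, 828] [394.7, 305.9] med [0.4018 0.304  0.012 ] min [ 0.351  0.251 -0.004] max [0.438 0.338 0.016]
side black [268, 277, 31, 34, 445] [283.6, 297.2] med [0.6147 0.2966 0.0279] min [0.589 0.264 0.002] max [0.647 0.305 0.069]
```

```bash
cat > fine.py <<'E'
from h import *
import sys
tag=sys.argv[1] if len(sys.argv)>1 else '0'
def up(n,box,s=8):
    p=np.load(f'{n}_{tag}.npz')['p']; x0,y0,x1,y1=box
    return cv2.resize(p[y0:y1,x0:x1],None,fx=s,fy=s,interpolation=cv2.INTER_CUBIC)
def cont(m): 
    return max(cv2.findContours(m.astype(np.uint8),cv2.RETR_EXTERNAL,cv2.CHAIN_APPROX_NONE)[0],key=cv2.contourArea)[:,0,:]
def back(c,box,s=8): return (c+.5)/s-.5+np.array(box[:2])
def world(n,box,m,z,s=8):
    uv=back(cont(m),box,s); return np.array([ray(n,u,v,z) for u,v in uv])[:,:2]
def rect(X): 
    r=cv2.minAreaRect((X*1000).astype(np.float32)); return r
# plate
def go(n,box,f,z,kind,nm):
    I=up(n,box); h=cv2.cvtColor(I,cv2.COLOR_BGR2HSV).astype(int); m=f(h[...,0],h[...,1],h[...,2])
    X=world(n,box,m,z)
    if kind=='r':
        r=rect(X); b=cv2.boxPoints(r); e=b[1]-b[0]; g=b[2]-b[1]; L=e if np.linalg.norm(e)>np.linalg.norm(g) else g
        print(n,nm,'c',np.round(r[0],1),'size',np.round(r[1],1),'heading',np.degrees(np.arctan2(L[1],L[0])).round(1))
    else:
        (c,rr)=cv2.minEnclosingCircle((X*1000).astype(np.float32)); e=cv2.fitEllipse((X*1000).astype(np.float32)); print(n,nm,'circ',np.round(c,1),round(2*rr,1),'ell',np.round(e[0],1),np.round(e[1],1))
pb=(375,170,415,210)
if tag=='0':
    go('top',pb,lambda H,S,V:((V>140)&(S<25))|((S>100)),.008,'r','plate')
    go('top',pb,lambda H,S,V:(S>140)&(H<22)&(V>150),.046,'r','handle top')
    go('top',(198,240,242,282),lambda H,S,V:(V>140)&(S<40),.014,'c','cover disc')
    go('top',(198,240,242,282),lambda H,S,V:(V<90),.042,'c','knob')
    go('side',(368,280,424,328),lambda H,S,V:(V>150)&(S<40),.014,'c','cover disc')
go('top',(385,238,430,278),lambda H,S,V:(S>110),.055,'c','pot rim')
E
python3 fine.py
python3 - <<'E'
import sys; sys.argv=['x']
from h import *
for n,b in (('top',(385,238,430,278)),('top',(198,240,242,282)),('side',(340,145,380,185)),('side',(368,280,424,328))):
    p=np.load(f'{n}_0.npz')['p']; x0,y0,x1,y1=b
    cv2.imwrite(f'pics/c2_{n}_{x0}.png',cv2.resize(p[y0:y1,x0:x1],(360,330),interpolation=cv2.INTER_CUBIC))
a=[cv2.imread(f'pics/c2_{s}.png') for s in('top_385','top_198','side_340','side_368')]
cv2.imwrite('pics/c2.png',np.vstack([np.hstack(a[:2]),np.hstack(a[2:])])[:600])
E
```

```text
top plate c [ 623.5 -242.7] size [81.2 56.6] heading 23.8
top handle top c [ 622.2 -242. ] size [43.3 10.1] heading 23.4
top cover disc circ [397.5 295.1] 89.2 ell [397.4 295.5] [86.7 88.1]
top knob circ [397.8 290.5] 27.1 ell [398.1 290.8] [20.5 27. ]
side cover disc circ [397.4 296.2] 87.3 ell [397.8 297.1] [82.7 83.4]Traceback (most recent call last):
  File "fine.py", line 30, in <module>
    go('top',(385,238,430,278),lambda H,S,V:(S>110),.055,'c','pot rim')
    ~~^^^^^^^^^^^^^^^^^^^^^^^^^^^^^^^^^^^^^^^^^^^^^^^^^^^^^^^^^^^^^^^^^
  File "fine.py", line 17, in go
    X=world(n,box,m,z)
  File "fine.py", line 11, in world
    uv=back(cont(m),box,s); return np.array([ray(n,u,v,z) for u,v in uv])[:,:2]
                                             ~~~^^^^^^^^^
  File "h.py", line 9, in ray
    f,cx,cy,R,t=K(n); d=R.T@np.array([(u-cx)/f,(v-cy)/f,1]); o=-R.T@t; return o+d*(z-o[2])/d[2]
                ~^^^
  File "h.py", line 4, in K
    c=manip.calibration(n); f=200/np.tan(np.radians(c['vfov'])/2); return f,c['cx'],c['cy'],np.array(c['R']),np.array(c['t'])
ValueError: time passes only in moves, steps and waits
```

View pics/c2.png

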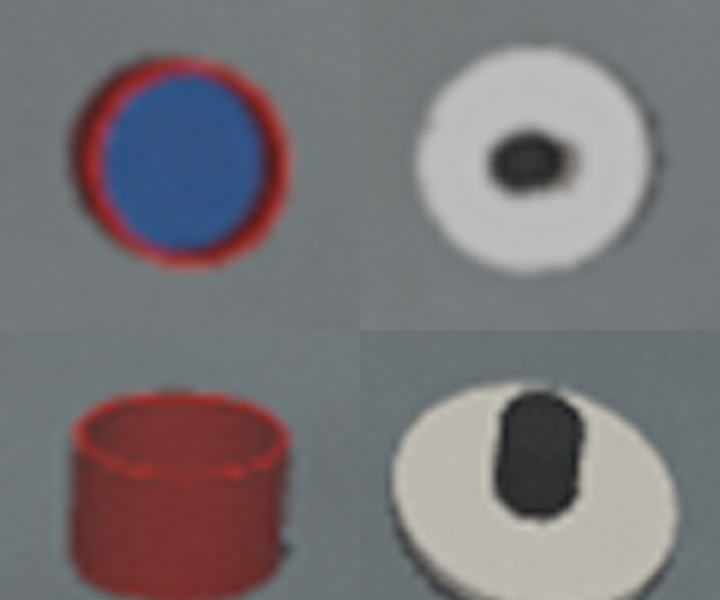

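```bash
cat > patch.py <<'E'
import re
s=open('h.py').read().replace("def K(n):","from functools import lru_cache\n@lru_cache(None)\ndef K(n):")
open('h.py','w').write(s)
E
python3 patch.py
cat >> fine.py <<'E'
def inner(H,S,V): return (H>95)&(H<130)&(S>90)
go('side',(340,145,380,185),lambda H,S,V:(S>110),.0,'c','pot all(side, ignore)')
# side-view rim: top edge of pot -> bright red ring
I=up('side',(340,145,380,185)); h=cv2.cvtColor(I,cv2.COLOR_BGR2HSV).astype(int)
m=((h[...,0]<8)|(h[...,0]>170))&(h[...,1]>120)
uv=back(cont(m),(340,145,380,185)); l=uv[:,0].min();r=uv[:,0].max();t=uv[:,1].min()
print('side pot cols',l,r,'top row',t)
print('far rim point',ray('side',(l+r)/2,t,.055))
E
python3 fine.py
```

```text
top plate c [ 623.5 -242.7] size [81.2 56.6] heading 23.8
top handle top c [ 622.2 -242. ] size [43.3 10.1] heading 23.4
top cover disc circ [397.5 295.1] 89.2 ell [397.4 295.5] [86.7 88.1]
top knob circ [397.8 290.5] 27.1 ell [398.1 290.8] [20.5 27. ]
side cover disc circ [397.4 296.2] 87.3 ell [397.8 297.1] [82.7 83.4]
top pot rim circ [ 414.3 -278. ] 80.4 ell [ 415.2 -278.7] [74.2 79.9]
side pot all(side, ignore) circ [ 401.1 -337. ] 187.5 ell [ 406.2 -340.4] [ 82.9 199.3]
side pot cols 347.9375 371.4375 top row 152.4375
far rim point [ 0.41028166 -0.31215414  0.055     ]
```

```bash
python3 - <<'E'
from h import *
from scipy.optimize import least_squares
for n,b in(('top',(385,238,430,278)),('side',(340,145,380,185))):
    x0,y0,x1,y1=b
    z=np.load(f'{n}_0.npz'); s=8
    I=cv2.resize(z['p'][y0:y1,x0:x1],None,fx=s,fy=s,interpolation=cv2.INTER_CUBIC); h=cv2.cvtColor(I,cv2.COLOR_BGR2HSV).astype(int)
    m=((h[...,0]<10)|(h[...,0]>168))&(h[...,1]>120)&(h[...,2]>135)
    v,u=np.nonzero(m); uv=np.c_[u,v]; uv=(uv+.5)/s-.5+[x0,y0]
    X=np.array([ray(n,*q,.055)[:2] for q in uv[::3]])*1000
    g=lambda p:np.hypot(X[:,0]-p[0],X[:,1]-p[1])-36
    r=least_squares(g,[413,-279],loss='soft_l1',f_scale=2); print(n,r.x,np.median(abs(g(r.x))),len(X))
    P=pts(n,z['d'])[y0:y1,x0:x1].reshape(-1,3)*1000
    off={'top':0,'side':2}[n]
    Q=P[(P[:,2]>46-off)&(P[:,2]<62)]
    g2=lambda p:np.hypot(Q[:,0]-p[0],Q[:,1]-p[1])-36
    r=least_squares(g2,[413,-279],loss='soft_l1',f_scale=2); print(' depth',r.x,np.median(abs(g2(r.x))),len(Q))
E
```

```text
top [ 414.59886143 -280.92696816] 0.6607584381636258 1346
 depth [ 413.29598123 -280.11927691] 0.9322123602596939 122
side [ 413.48495056 -275.71554359] 1.3433683290822422 504
 depth [ 414.49443427 -280.28131542] 1.129927028147243 137
```

```bash
cat > d.py <<'E'
import sys; from h import *
from scipy.spatial.transform import Rotation as Ro
def st(): 
    s=manip.get_state(); q=s['tcp_rot']; return s,Ro.from_quat([q[1],q[2],q[3],q[0]])
def delta(tgt,Rt=None):
    s,R=st(); print('clock',round(s['clock'],2),'tcp',s['tool_pos'].round(4),'F',s['contact_force'].round(2),'w',round(s['gripper_width'],4),'q',s['qpos'].round(2))
    print(' tool dirs x',R.as_matrix()[:,0].round(3),'y',R.as_matrix()[:,1].round(3),'z',R.as_matrix()[:,2].round(3))
    print(' t',(R.inv().apply(np.array(tgt)-s['tool_pos'])).round(4))
    if Rt is not None: print(' a',((R.inv()*Rt).as_rotvec()).round(4))
if __name__=='__main__':
    from d import delta
    delta([float(x) for x in sys.argv[1:4]])
E
python3 d.py .3975 .295 .09
```

```text
clock 0.1 tcp [0.2345 0.4972 0.2182] F [-0.22 -0.11 -0.17] w 0.093 q [ 1.05  0.35  1.65 -0.    1.14 -0.08]
 tool dirs x [-0.904  0.427  0.   ] y [ 0.427  0.904 -0.001] z [-0.    -0.001 -1.   ]
 t [-0.2337 -0.1132  0.1283]
```

Emit:
apply_moves([
  {"tx": -0.2337,"ty": -0.1132,"tz": 0.1283,"claw": 1},
  {"tx": -0.2337,"ty": -0.1132,"tz": 0.1283,"claw": 1},
  {"tx": -0.2337,"ty": -0.1132,"tz": 0.1283,"claw": 1},
  {"tx": -0.2337,"ty": -0.1132,"tz": 0.1283,"claw": 1},
  {"tx": -0.2337,"ty": -0.1132,"tz": 0.1283,"claw": 1},
  {"tx": -0.2337,"ty": -0.1132,"tz": 0.1283,"claw": 1},
  {"tx": -0.2337,"ty": -0.1132,"tz": 0.1283,"claw": 1},
  {"tx": -0.2337,"ty": -0.1132,"tz": 0.1283,"claw": 1},
  {"tx": -0.2337,"ty": -0.1132,"tz": 0.1283,"claw": 1},
  {"tx": -0.2337,"ty": -0.1132,"tz": 0.1283,"claw": 1},
], squeeze=20)

```text
invalid input
```

```bash
python3 d.py .3975 .295 .0185; python3 -c "
from h import *
grab('side','1')"
```

```text
clock 0.1 tcp [0.2345 0.4972 0.2182] F [-0.22 -0.11 -0.17] w 0.093 q [ 1.05  0.35  1.65 -0.    1.14 -0.08]
 tool dirs x [-0.904  0.427  0.   ] y [ 0.427  0.904 -0.001] z [-0.    -0.001 -1.   ]
 t [-0.2337 -0.1131  0.1998]
```

View pics/side_1.png

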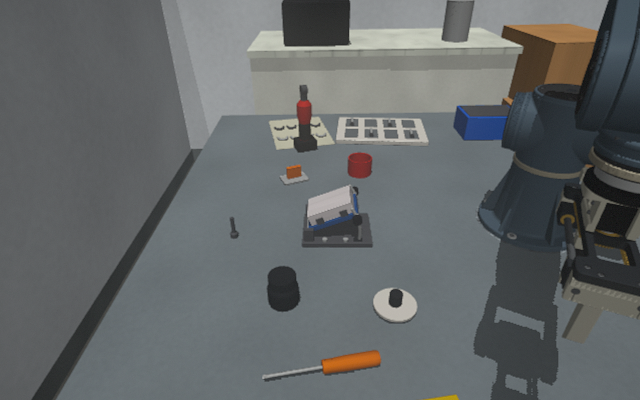

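The move was refused and the arm hasn't moved. I'll retry with rounder numbers and no squeeze.

Emit:
apply_moves([
  {"tx": -0.03,"ty": -0.015,"tz": 0.015,"ax": 0,"ay": 0,"az": 0,"claw": 1},
])

```text
clock: 0.23
tool_pos: [0.2543, 0.4742, 0.2054]
tcp_rot: [0.0, 0.217, 0.976, 0.002]
contact_force: [1.1, 1.7, 0.3]
gripper_width: 0.0929
```

Emit:
apply_moves([
  {"tx": -0.204,"ty": -0.098,"tz": 0.113,"ax": 0,"ay": 0,"az": 0,"claw": 1},
  {"tx": -0.204,"ty": -0.098,"tz": 0.113,"ax": 0,"ay": 0,"az": 0,"claw": 1},
  {"tx": -0.204,"ty": -0.098,"tz": 0.113,"ax": 0,"ay": 0,"az": 0,"claw": 1},
  {"tx": -0.204,"ty": -0.098,"tz": 0.113,"ax": 0,"ay": 0,"az": 0,"claw": 1},
  {"tx": -0.204,"ty": -0.098,"tz": 0.113,"ax": 0,"ay": 0,"az": 0,"claw": 1},
  {"tx": -0.204,"ty": -0.098,"tz": 0.113,"ax": 0,"ay": 0,"az": 0,"claw": 1},
  {"tx": -0.204,"ty": -0.098,"tz": 0.113,"ax": 0,"ay": 0,"az": 0,"claw": 1},
  {"tx": -0.204,"ty": -0.098,"tz": 0.113,"ax": 0,"ay": 0,"az": 0,"claw": 1},
  {"tx": -0.204,"ty": -0.098,"tz": 0.113,"ax": 0,"ay": 0,"az": 0,"claw": 1},
])

```text
clock: 0.98
tool_pos: [0.398, 0.2956, 0.0908]
tcp_rot: [-0.0, 0.219, 0.976, 0.0]
contact_force: [-0.5, 0.2, 0.6]
gripper_width: 0.0932
```

```bash
python3 d.py .3975 .295 .0185; python3 -c "
from h import *
grab('side','2')"
```

```text
clock 0.98 tcp [0.398  0.2956 0.0908] F [-0.53  0.17  0.62] w 0.0932 q [ 0.54  0.44  1.9   0.    0.81 -0.58]
 tool dirs x [-0.904  0.427  0.   ] y [0.427 0.904 0.   ] z [-0.  0. -1.]
 t [ 0.0001 -0.0008  0.0723]
```

View pics/side_2.png

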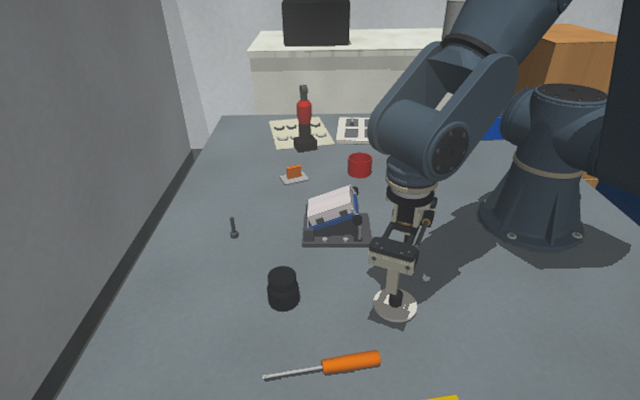

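The gripper is centred over the knob at (396,298). Next I go down, then close.

Emit:
apply_moves([
  {"tx": 0,"ty": -0.001,"tz": 0.04,"ax": 0,"ay": 0,"az": 0,"claw": 1},
  {"tx": 0,"ty": -0.001,"tz": 0.06,"ax": 0,"ay": 0,"az": 0,"claw": 1},
  {"tx": 0,"ty": -0.001,"tz": 0.072,"ax": 0,"ay": 0,"az": 0,"claw": 1},
  {"tx": 0,"ty": -0.001,"tz": 0.072,"ax": 0,"ay": 0,"az": 0,"claw": 1},
  {"tx": 0,"ty": -0.001,"tz": 0.072,"ax": 0,"ay": 0,"az": 0,"claw": 1},
])

```text
clock: 1.45
tool_pos: [0.3972, 0.2955, 0.0191]
tcp_rot: [-0.0, 0.218, 0.976, 0.0]
contact_force: [0.4, -0.3, -0.2]
gripper_width: 0.0929
```

Emit:
apply_moves([
  {"tx": 0,"ty": 0,"tz": 0,"ax": 0,"ay": 0,"az": 0,"claw": 0.15},
  {"tx": 0,"ty": 0,"tz": 0,"ax": 0,"ay": 0,"az": 0,"claw": 0},
  {"tx": 0,"ty": 0,"tz": 0,"ax": 0,"ay": 0,"az": 0,"claw": 0},
  {"tx": 0,"ty": 0,"tz": 0,"ax": 0,"ay": 0,"az": 0,"claw": 0},
  {"tx": 0,"ty": 0,"tz": 0,"ax": 0,"ay": 0,"az": 0,"claw": 0},
  {"tx": 0,"ty": 0,"tz": 0,"ax": 0,"ay": 0,"az": 0,"claw": 0},
  {"tx": 0,"ty": 0,"tz": 0,"ax": 0,"ay": 0,"az": 0,"claw": 0},
  {"tx": 0,"ty": 0,"tz": 0,"ax": 0,"ay": 0,"az": 0,"claw": 0},
], squeeze=25)

```text
clock: 2.12
tool_pos: [0.3977, 0.2945, 0.0187]
tcp_rot: [-0.0, 0.219, 0.976, 0.0]
contact_force: [0.2, -0.4, 0.1]
gripper_width: 0.0445
```

Emit:
apply_moves([
  {"tx": 0,"ty": 0,"tz": 0,"ax": 0,"ay": 0,"az": 0,"claw": 0},
  {"tx": 0,"ty": 0,"tz": 0,"ax": 0,"ay": 0,"az": 0,"claw": 0},
  {"tx": 0,"ty": 0,"tz": 0,"ax": 0,"ay": 0,"az": 0,"claw": 0},
  {"tx": 0,"ty": 0,"tz": 0,"ax": 0,"ay": 0,"az": 0,"claw": 0},
  {"tx": 0,"ty": 0,"tz": 0,"ax": 0,"ay": 0,"az": 0,"claw": 0},
  {"tx": 0,"ty": 0,"tz": 0,"ax": 0,"ay": 0,"az": 0,"claw": 0},
  {"tx": 0,"ty": 0,"tz": 0,"ax": 0,"ay": 0,"az": 0,"claw": 0},
])

```text
clock: 2.7
tool_pos: [0.3976, 0.2944, 0.0186]
tcp_rot: [-0.0, 0.219, 0.976, -0.0]
contact_force: [0.7, -0.6, -0.4]
gripper_width: 0.0256
```

Emit:
apply_moves([
  {"tx": 0,"ty": 0,"tz": -0.02,"ax": 0,"ay": 0,"az": 0,"claw": 0},
  {"tx": 0,"ty": 0,"tz": -0.05,"ax": 0,"ay": 0,"az": 0,"claw": 0},
  {"tx": 0,"ty": 0,"tz": -0.085,"ax": 0,"ay": 0,"az": 0,"claw": 0},
  {"tx": 0,"ty": 0,"tz": -0.12,"ax": 0,"ay": 0,"az": 0,"claw": 0},
  {"tx": 0,"ty": 0,"tz": -0.15,"ax": 0,"ay": 0,"az": 0,"claw": 0},
  {"tx": 0,"ty": 0,"tz": -0.18,"ax": 0,"ay": 0,"az": 0,"claw": 0},
  {"tx": 0,"ty": 0,"tz": -0.18,"ax": 0,"ay": 0,"az": 0,"claw": 0},
  {"tx": 0,"ty": 0,"tz": -0.18,"ax": 0,"ay": 0,"az": 0,"claw": 0},
])

```text
clock: 3.37
tool_pos: [0.3981, 0.2948, 0.1997]
tcp_rot: [0.001, 0.219, 0.976, 0.001]
contact_force: [0.1, -0.7, -0.8]
gripper_width: 0.0256
```

```bash
python3 d.py .414 -.2805 .2; python3 -c "
from h import *
grab('side','3')"
```

```text
clock 3.37 tcp [0.3981 0.2948 0.1997] F [ 0.14 -0.65 -0.75] w 0.0256 q [ 0.54  0.27  1.81 -0.    1.05 -0.59]
 tool dirs x [-0.904  0.427 -0.002] y [0.427 0.904 0.002] z [ 0.002  0.002 -1.   ]
 t [-0.2598 -0.5135 -0.0011]
```

View pics/side_3.png

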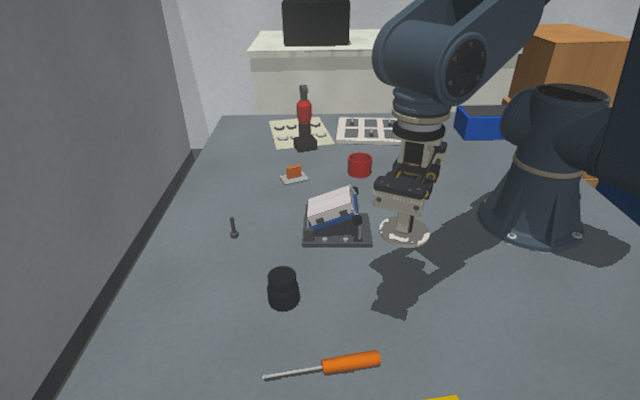

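Emit:
apply_moves([
  {"tx": -0.007,"ty": -0.013,"tz": 0,"ax": 0,"ay": 0,"az": 0,"claw": 0},
  {"tx": -0.02,"ty": -0.04,"tz": 0,"ax": 0,"ay": 0,"az": 0,"claw": 0},
  {"tx": -0.034,"ty": -0.067,"tz": 0,"ax": 0,"ay": 0,"az": 0,"claw": 0},
  {"tx": -0.048,"ty": -0.094,"tz": 0,"ax": 0,"ay": 0,"az": 0,"claw": 0},
  {"tx": -0.061,"ty": -0.121,"tz": 0,"ax": 0,"ay": 0,"az": 0,"claw": 0},
  {"tx": -0.075,"ty": -0.148,"tz": 0,"ax": 0,"ay": 0,"az": 0,"claw": 0},
  {"tx": -0.089,"ty": -0.175,"tz": 0,"ax": 0,"ay": 0,"az": 0,"claw": 0},
  {"tx": -0.102,"ty": -0.202,"tz": 0,"ax": 0,"ay": 0,"az": 0,"claw": 0},
  {"tx": -0.116,"ty": -0.229,"tz": 0,"ax": 0,"ay": 0,"az": 0,"claw": 0},
  {"tx": -0.13,"ty": -0.257,"tz": 0,"ax": 0,"ay": 0,"az": 0,"claw": 0},
  {"tx": -0.143,"ty": -0.283,"tz": 0,"ax": 0,"ay": 0,"az": 0,"claw": 0},
  {"tx": -0.157,"ty": -0.31,"tz": 0,"ax": 0,"ay": 0,"az": 0,"claw": 0},
])

```text
clock: 4.42
tool_pos: [0.4063, -0.0541, 0.1972]
tcp_rot: [-0.001, 0.219, 0.976, 0.0]
contact_force: [1.3, -0.6, -0.9]
gripper_width: 0.0254
```

Emit:
apply_moves([
  {"tx": -0.013,"ty": -0.026,"tz": 0,"ax": 0,"ay": 0,"az": 0,"claw": 0},
  {"tx": -0.027,"ty": -0.053,"tz": 0,"ax": 0,"ay": 0,"az": 0,"claw": 0},
  {"tx": -0.04,"ty": -0.079,"tz": 0,"ax": 0,"ay": 0,"az": 0,"claw": 0},
  {"tx": -0.053,"ty": -0.106,"tz": 0.01,"ax": 0,"ay": 0,"az": 0,"claw": 0},
  {"tx": -0.067,"ty": -0.132,"tz": 0.02,"ax": 0,"ay": 0,"az": 0,"claw": 0},
  {"tx": -0.08,"ty": -0.159,"tz": 0.03,"ax": 0,"ay": 0,"az": 0,"claw": 0},
  {"tx": -0.091,"ty": -0.181,"tz": 0.045,"ax": 0,"ay": 0,"az": 0,"claw": 0},
  {"tx": -0.099,"ty": -0.197,"tz": 0.055,"ax": 0,"ay": 0,"az": 0,"claw": 0},
  {"tx": -0.103,"ty": -0.204,"tz": 0.06,"ax": 0,"ay": 0,"az": 0,"claw": 0},
  {"tx": -0.103,"ty": -0.204,"tz": 0.06,"ax": 0,"ay": 0,"az": 0,"claw": 0},
  {"tx": -0.103,"ty": -0.204,"tz": 0.06,"ax": 0,"ay": 0,"az": 0,"claw": 0},
])

```text
clock: 5.33
tool_pos: [0.413, -0.2805, 0.1379]
tcp_rot: [-0.001, 0.219, 0.976, 0.001]
contact_force: [-0.6, -0.1, -0.3]
gripper_width: 0.0257
```

```bash
python3 d.py .414 -.2805 .1; python3 - <<'E'
from h import *
grab('side','4');grab('top','4')
a=np.load('side_4.npz')['p'][90:200,310:420];b=np.load('top_4.npz')['p'][215:300,360:470]
cv2.imwrite('pics/c4.png',np.hstack([cv2.resize(a,(400,400),interpolation=2),cv2.resize(b,(400,400*85//110),interpolation=2)[:400] if 0 else cv2.copyMakeBorder(cv2.resize(b,(400,309),interpolation=2),0,91,0,0,0)]))
E
```

```text
clock 5.33 tcp [ 0.413  -0.2805  0.1379] F [-0.61 -0.05 -0.27] w 0.0257 q [-0.69  0.37  1.86  0.    0.92 -1.82]
 tool dirs x [-0.904  0.427  0.002] y [0.427 0.904 0.001] z [-0.002  0.001 -1.   ]
 t [-0.0009  0.0004  0.0379]
```

View pics/c4.png

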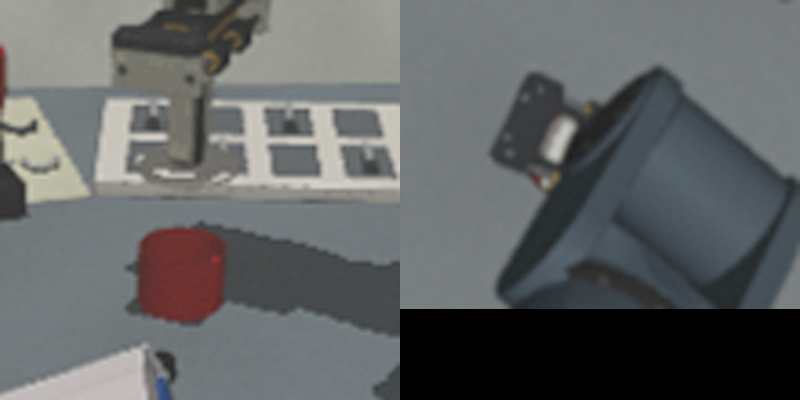

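Emit:
apply_moves([
  {"tx": -0.001,"ty": 0,"tz": 0.02,"ax": 0,"ay": 0,"az": 0,"claw": 0},
  {"tx": -0.001,"ty": 0,"tz": 0.04,"ax": 0,"ay": 0,"az": 0,"claw": 0},
  {"tx": -0.001,"ty": 0,"tz": 0.053,"ax": 0,"ay": 0,"az": 0,"claw": 0},
  {"tx": -0.001,"ty": 0,"tz": 0.061,"ax": 0,"ay": 0,"az": 0,"claw": 0},
  {"tx": -0.001,"ty": 0,"tz": 0.065,"ax": 0,"ay": 0,"az": 0,"claw": 0},
  {"tx": -0.001,"ty": 0,"tz": 0.066,"ax": 0,"ay": 0,"az": 0,"claw": 0},
  {"tx": -0.001,"ty": 0,"tz": 0.066,"ax": 0,"ay": 0,"az": 0,"claw": 0},
])

```text
clock: 6.02
tool_pos: [0.4147, -0.2817, 0.0732]
tcp_rot: [0.0, 0.218, 0.976, -0.0]
contact_force: [0.1, -0.1, -0.9]
gripper_width: 0.0255
```

```bash
python3 d.py .414 -.2805 .0657; python3 - <<'E'
from h import *
grab('side','5')
a=np.load('side_5.npz')['p'][110:190,310:420]
cv2.imwrite('pics/c5.png',cv2.resize(a,None,fx=7,fy=7,interpolation=2))
E
```

```text
clock 6.02 tcp [ 0.4147 -0.2817  0.0732] F [ 0.1  -0.12 -0.91] w 0.0255 q [-0.69  0.47  1.89  0.    0.77 -1.82]
 tool dirs x [-0.905  0.426 -0.001] y [ 0.426  0.905 -0.   ] z [ 0.001 -0.001 -1.   ]
 t [0.0012 0.0008 0.0075]
```

View pics/c5.png

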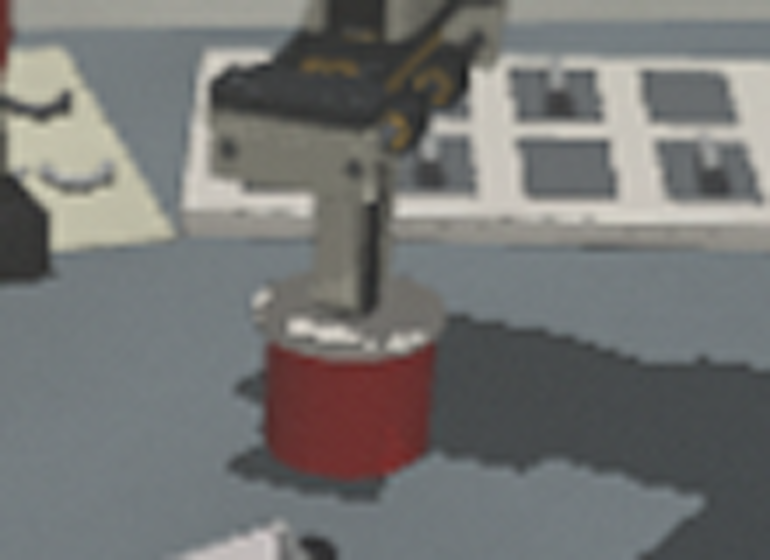

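The cover (middle at column 350) lines up with the pot (middle at column 351). I'll lower it the last 7 mm.

Emit:
apply_moves([
  {"tx": 0.001,"ty": 0.0005,"tz": 0.003,"ax": 0,"ay": 0,"az": 0,"claw": 0},
  {"tx": 0.001,"ty": 0.0005,"tz": 0.005,"ax": 0,"ay": 0,"az": 0,"claw": 0},
  {"tx": 0.001,"ty": 0.0005,"tz": 0.007,"ax": 0,"ay": 0,"az": 0,"claw": 0},
  {"tx": 0.001,"ty": 0.0005,"tz": 0.0075,"ax": 0,"ay": 0,"az": 0,"claw": 0},
  {"tx": 0.001,"ty": 0.0005,"tz": 0.0075,"ax": 0,"ay": 0,"az": 0,"claw": 0},
])

```text
clock: 6.48
tool_pos: [0.4139, -0.2813, 0.0656]
tcp_rot: [0.0, 0.219, 0.976, -0.0]
contact_force: [-1.3, -0.8, 5.3]
gripper_width: 0.0253
```

Emit:
apply_moves([
  {"tx": 0,"ty": 0,"tz": 0,"ax": 0,"ay": 0,"az": 0,"claw": 1},
  {"tx": 0,"ty": 0,"tz": 0,"ax": 0,"ay": 0,"az": 0,"claw": 1},
  {"tx": 0,"ty": 0,"tz": 0,"ax": 0,"ay": 0,"az": 0,"claw": 1},
  {"tx": 0,"ty": 0,"tz": 0,"ax": 0,"ay": 0,"az": 0,"claw": 1},
  {"tx": 0,"ty": 0,"tz": 0,"ax": 0,"ay": 0,"az": 0,"claw": 1},
  {"tx": 0,"ty": 0,"tz": -0.02,"ax": 0,"ay": 0,"az": 0,"claw": 1},
  {"tx": 0,"ty": 0,"tz": -0.06,"ax": 0,"ay": 0,"az": 0,"claw": 1},
  {"tx": 0,"ty": 0,"tz": -0.1,"ax": 0,"ay": 0,"az": 0,"claw": 1},
  {"tx": 0,"ty": 0,"tz": -0.12,"ax": 0,"ay": 0,"az": 0,"claw": 1},
  {"tx": 0,"ty": 0,"tz": -0.12,"ax": 0,"ay": 0,"az": 0,"claw": 1},
])

```text
clock: 7.32
tool_pos: [0.4153, -0.2821, 0.1896]
tcp_rot: [0.003, 0.219, 0.976, -0.002]
contact_force: [0.7, -0.6, 0.2]
gripper_width: 0.0874
```

```bash
cat > lk.py <<'E'
import sys
from h import *
n,tag,x0,y0,x1,y1,s=sys.argv[1],sys.argv[2],*map(int,sys.argv[3:])
p,d=grab(n,tag); cv2.imwrite(f'pics/z_{n}_{tag}.png',cv2.resize(p[y0:y1,x0:x1],None,fx=s,fy=s,interpolation=2))
E
python3 lk.py side 6 310 110 420 190 7; python3 - <<'E'
from d import *
# plate grasp: tool y along heading 113.6 or -66.4
for hd in (113.6,-66.4):
    y=np.array([np.cos(np.radians(hd)),np.sin(np.radians(hd)),0]); z=np.array([0,0,-1.]); x=np.cross(y,z)
    delta([.6225,-.2425,.13],Ro.from_matrix(np.c_[x,y,z]))
# ratchet location
z=np.load('top_0.npz'); P=pts('top',z['d'])
m=(P[...,2]>.03)&(P[...,2]<.3)&(P[...,1]<-.33)&(P[...,0]>.4); print(P[m].min(0),P[m].max(0), m.sum())
E
```

```text
clock 7.37 tcp [ 0.4145 -0.2815  0.187 ] F [-0.65  0.31 -0.48] w 0.0907 q [-0.69  0.3   1.81  0.    1.03 -1.82]
 tool dirs x [-0.904  0.427 -0.004] y [ 0.427  0.904 -0.001] z [ 0.003 -0.003 -1.   ]
 t [-0.1713  0.124   0.0576]
 a [-0.0026  0.0033 -0.8526]
clock 7.37 tcp [ 0.4145 -0.2815  0.187 ] F [-0.65  0.31 -0.48] w 0.0907 q [-0.69  0.3   1.81  0.    1.03 -1.82]
 tool dirs x [-0.904  0.427 -0.004] y [ 0.427  0.904 -0.001] z [ 0.003 -0.003 -1.   ]
 t [-0.1713  0.124   0.0576]
 a [0.004  0.0032 2.289 ]
[ 0.4045759  -0.69353729  0.03000628] [ 0.63466314 -0.43538693  0.23233081] 754
```

View pics/z_side_6.png

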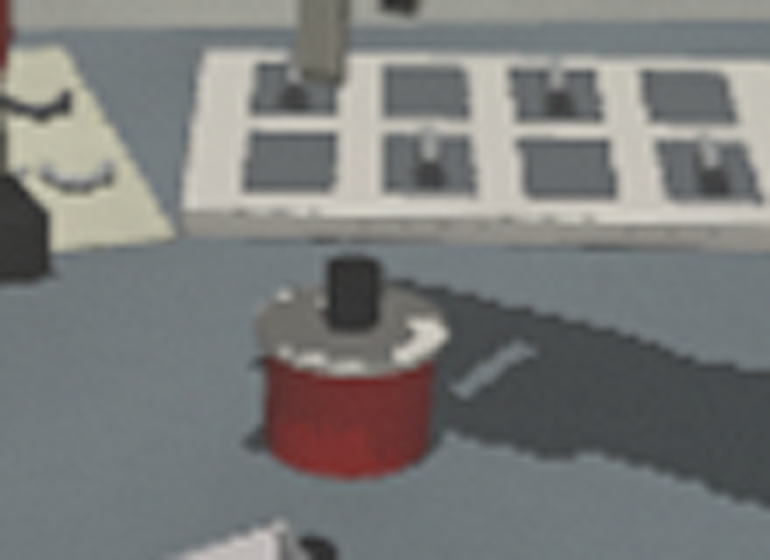

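The knob stands upright and the disc is even on the rim, so the cover looks seated. Now to the plate.

Emit:
apply_moves([
  {"tx": -0.021,"ty": 0.016,"tz": 0,"ax": 0,"ay": 0,"az": -0.11,"claw": 1},
  {"tx": -0.043,"ty": 0.031,"tz": 0,"ax": 0,"ay": 0,"az": -0.22,"claw": 1},
  {"tx": -0.064,"ty": 0.046,"tz": 0,"ax": 0,"ay": 0,"az": -0.33,"claw": 1},
  {"tx": -0.086,"ty": 0.062,"tz": 0.01,"ax": 0,"ay": 0,"az": -0.44,"claw": 1},
  {"tx": -0.107,"ty": 0.078,"tz": 0.02,"ax": 0,"ay": 0,"az": -0.55,"claw": 1},
  {"tx": -0.128,"ty": 0.093,"tz": 0.03,"ax": 0,"ay": 0,"az": -0.66,"claw": 1},
  {"tx": -0.15,"ty": 0.109,"tz": 0.04,"ax": 0,"ay": 0,"az": -0.77,"claw": 1},
  {"tx": -0.171,"ty": 0.124,"tz": 0.057,"ax": 0,"ay": 0,"az": -0.853,"claw": 1},
  {"tx": -0.171,"ty": 0.124,"tz": 0.057,"ax": 0,"ay": 0,"az": -0.853,"claw": 1},
  {"tx": -0.171,"ty": 0.124,"tz": 0.057,"ax": 0,"ay": 0,"az": -0.853,"claw": 1},
])

```text
clock: 8.2
tool_pos: [0.6205, -0.2408, 0.1251]
tcp_rot: [-0.002, -0.205, 0.979, 0.001]
contact_force: [-0.7, -0.1, -0.5]
gripper_width: 0.0931
```

```bash
python3 lk.py side 7 260 90 420 200 5; python3 lk.py top 7 340 150 500 290 5; python3 - <<'E'
from d import *
hd=113.6
y=np.array([np.cos(np.radians(hd)),np.sin(np.radians(hd)),0]); z=np.array([0,0,-1.]); x=np.cross(y,z)
delta([.6225,-.2425,.012],Ro.from_matrix(np.c_[x,y,z]))
E
```

```text
clock 8.3 tcp [ 0.6203 -0.2417  0.1275] F [ 0.3  -0.16  0.44] w 0.093 q [-0.44  0.65  1.4  -0.    1.09 -2.42]
 tool dirs x [-0.917 -0.399  0.001] y [-0.399  0.917  0.001] z [-0.001  0.    -1.   ]
 t [-0.0018 -0.0017  0.1155]
 a [ 0.0009 -0.001  -0.0014]
```

View pics/z_side_7.png

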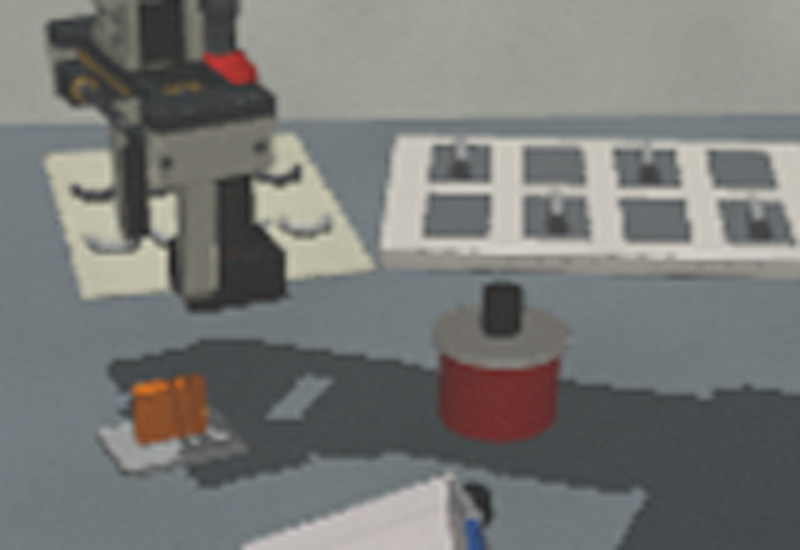

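View pics/z_top_7.png

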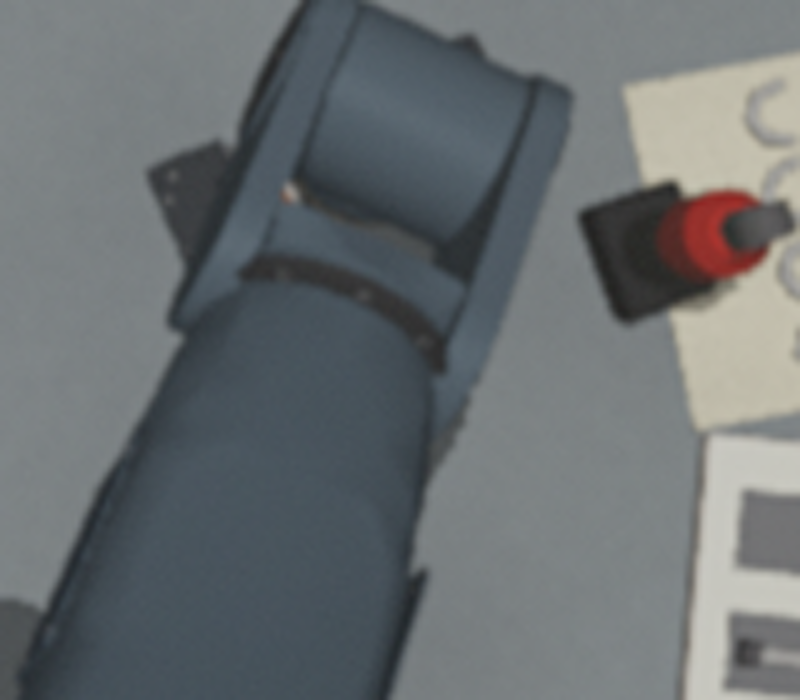

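The cover sits level on the pot. The gripper is centred over the handle and clear of the ratchet, so I descend and grip.

Emit:
apply_moves([
  {"tx": -0.002,"ty": -0.0015,"tz": 0.03,"ax": 0,"ay": 0,"az": 0,"claw": 1},
  {"tx": -0.002,"ty": -0.0015,"tz": 0.06,"ax": 0,"ay": 0,"az": 0,"claw": 1},
  {"tx": -0.002,"ty": -0.0015,"tz": 0.085,"ax": 0,"ay": 0,"az": 0,"claw": 1},
  {"tx": -0.002,"ty": -0.0015,"tz": 0.105,"ax": 0,"ay": 0,"az": 0,"claw": 0.6},
  {"tx": -0.002,"ty": -0.0015,"tz": 0.115,"ax": 0,"ay": 0,"az": 0,"claw": 0.4},
  {"tx": -0.002,"ty": -0.0015,"tz": 0.115,"ax": 0,"ay": 0,"az": 0,"claw": 0.2},
  {"tx": -0.002,"ty": -0.0015,"tz": 0.115,"ax": 0,"ay": 0,"az": 0,"claw": 0},
  {"tx": -0.002,"ty": -0.0015,"tz": 0.115,"ax": 0,"ay": 0,"az": 0,"claw": 0},
  {"tx": -0.002,"ty": -0.0015,"tz": 0.115,"ax": 0,"ay": 0,"az": 0,"claw": 0},
  {"tx": -0.002,"ty": -0.0015,"tz": 0.115,"ax": 0,"ay": 0,"az": 0,"claw": 0},
  {"tx": -0.002,"ty": -0.0015,"tz": 0.115,"ax": 0,"ay": 0,"az": 0,"claw": 0},
  {"tx": -0.002,"ty": -0.0015,"tz": 0.115,"ax": 0,"ay": 0,"az": 0,"claw": 0},
], squeeze=40)

```text
clock: 9.3
tool_pos: [0.6238, -0.2423, 0.0136]
tcp_rot: [0.0, -0.205, 0.979, -0.0]
contact_force: [-0.7, 0.2, -0.1]
gripper_width: 0.0377
```

Emit:
apply_moves([
  {"tx": 0,"ty": 0,"tz": 0,"ax": 0,"ay": 0,"az": 0,"claw": 0},
  {"tx": 0,"ty": 0,"tz": 0,"ax": 0,"ay": 0,"az": 0,"claw": 0},
  {"tx": 0,"ty": 0,"tz": 0,"ax": 0,"ay": 0,"az": 0,"claw": 0},
  {"tx": 0,"ty": 0,"tz": 0,"ax": 0,"ay": 0,"az": 0,"claw": 0},
  {"tx": 0,"ty": 0,"tz": 0,"ax": 0,"ay": 0,"az": 0,"claw": 0},
  {"tx": 0,"ty": 0,"tz": 0,"ax": 0,"ay": 0,"az": 0,"claw": 0},
])

```text
clock: 9.8
tool_pos: [0.6237, -0.2423, 0.0131]
tcp_rot: [0.0, -0.205, 0.979, -0.0]
contact_force: [0.8, -0.0, 0.2]
gripper_width: 0.0119
```

Emit:
apply_moves([
  {"tx": 0,"ty": 0,"tz": -0.015,"ax": 0,"ay": 0,"az": 0,"claw": 0},
  {"tx": 0,"ty": 0,"tz": -0.04,"ax": 0,"ay": 0,"az": 0,"claw": 0},
  {"tx": 0,"ty": 0,"tz": -0.07,"ax": 0,"ay": 0,"az": 0,"claw": 0},
  {"tx": 0,"ty": 0,"tz": -0.1,"ax": 0,"ay": 0,"az": 0,"claw": 0},
  {"tx": 0,"ty": 0,"tz": -0.13,"ax": 0,"ay": 0,"az": 0,"claw": 0},
  {"tx": 0,"ty": 0,"tz": -0.16,"ax": 0,"ay": 0,"az": 0,"claw": 0},
  {"tx": 0,"ty": 0,"tz": -0.19,"ax": 0,"ay": 0,"az": 0,"claw": 0},
  {"tx": 0,"ty": 0,"tz": -0.19,"ax": 0,"ay": 0,"az": 0,"claw": 0},
  {"tx": 0,"ty": 0,"tz": -0.19,"ax": 0,"ay": 0,"az": 0,"claw": 0},
])

```text
clock: 10.55
tool_pos: [0.6241, -0.2424, 0.2056]
tcp_rot: [0.001, -0.205, 0.979, -0.001]
contact_force: [0.3, -0.7, -3.2]
gripper_width: 0.0112
```

```bash
python3 lk.py side 8 260 60 420 180 5; cat > tgt.py <<'E'
from d import *
def target(h,slope=22.05,head=178.4,c=(.5215,.0375,.0942),sole=.0131):
    s,a=np.radians(slope),np.radians(head)
    n=np.array([-np.sin(s)*np.cos(a),-np.sin(s)*np.sin(a),np.cos(s)])
    y=np.array([np.cos(a-np.pi/2),np.sin(a-np.pi/2),0]); z=-n; x=np.cross(y,z)
    return np.array(c)+n*(sole+h), Ro.from_matrix(np.c_[x,y,z])
if __name__=='__main__':
    p,R=target(float(sys.argv[1])); print('target',p); delta(p,R)
E
python3 tgt.py .06
```

```text
target [0.54893218 0.03673375 0.16195322]
clock 10.6 tcp [ 0.6234 -0.2421  0.2035] F [-0.72 -0.19 -2.3 ] w 0.0118 q [-0.44  0.58  1.33  0.    1.23 -2.42]
 tool dirs x [-0.916 -0.401 -0.   ] y [-0.401  0.916 -0.   ] z [ 0. -0. -1.]
 t [-0.0435  0.2853  0.0415]
 a [-0.0848  0.3787  0.4347]
```

View pics/z_side_8.png

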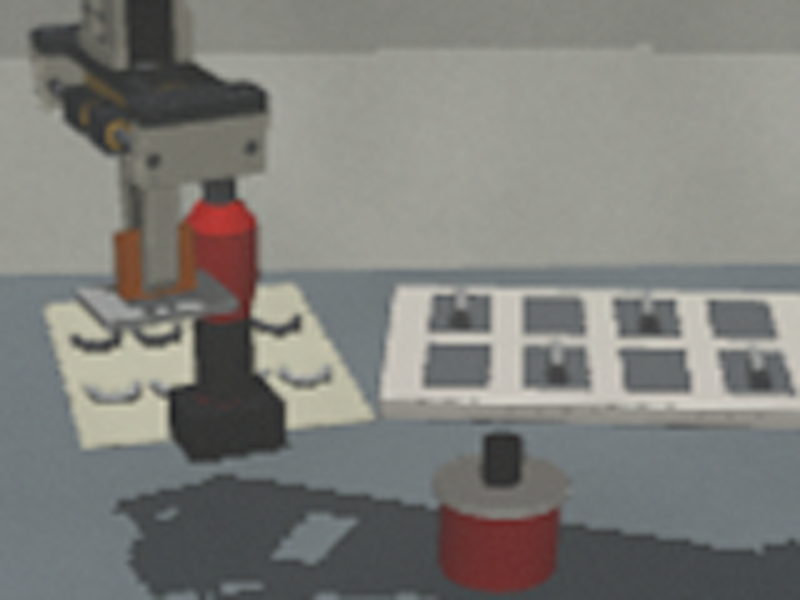

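Emit:
apply_moves([
  {"tx": -0.004,"ty": 0.029,"tz": 0,"ax": -0.009,"ay": 0.038,"az": 0.044,"claw": 0},
  {"tx": -0.009,"ty": 0.057,"tz": 0,"ax": -0.017,"ay": 0.076,"az": 0.087,"claw": 0},
  {"tx": -0.013,"ty": 0.086,"tz": 0,"ax": -0.026,"ay": 0.114,"az": 0.131,"claw": 0},
  {"tx": -0.017,"ty": 0.114,"tz": 0,"ax": -0.034,"ay": 0.152,"az": 0.174,"claw": 0},
  {"tx": -0.022,"ty": 0.143,"tz": 0,"ax": -0.043,"ay": 0.19,"az": 0.218,"claw": 0},
  {"tx": -0.026,"ty": 0.171,"tz": 0,"ax": -0.051,"ay": 0.228,"az": 0.261,"claw": 0},
  {"tx": -0.03,"ty": 0.2,"tz": 0.005,"ax": -0.06,"ay": 0.265,"az": 0.304,"claw": 0},
  {"tx": -0.035,"ty": 0.228,"tz": 0.01,"ax": -0.068,"ay": 0.303,"az": 0.348,"claw": 0},
  {"tx": -0.039,"ty": 0.257,"tz": 0.02,"ax": -0.076,"ay": 0.341,"az": 0.391,"claw": 0},
  {"tx": -0.0435,"ty": 0.285,"tz": 0.03,"ax": -0.085,"ay": 0.379,"az": 0.435,"claw": 0},
  {"tx": -0.0435,"ty": 0.285,"tz": 0.04,"ax": -0.085,"ay": 0.379,"az": 0.435,"claw": 0},
  {"tx": -0.0435,"ty": 0.285,"tz": 0.0415,"ax": -0.085,"ay": 0.379,"az": 0.435,"claw": 0},
])

```text
clock: 11.6
tool_pos: [0.5479, 0.0371, 0.1587]
tcp_rot: [-0.194, 0.013, 0.981, 0.003]
contact_force: [-0.4, -0.7, -1.7]
gripper_width: 0.0116
```

Emit:
apply_moves([
  {"tx": 0,"ty": 0,"tz": 0,"ax": 0,"ay": 0,"az": 0,"claw": 0},
  {"tx": 0,"ty": 0,"tz": 0,"ax": 0,"ay": 0,"az": 0,"claw": 0},
  {"tx": 0,"ty": 0,"tz": 0,"ax": 0,"ay": 0,"az": 0,"claw": 0},
])

```text
clock: 11.85
tool_pos: [0.5496, 0.0354, 0.1621]
tcp_rot: [-0.191, 0.014, 0.981, 0.003]
contact_force: [0.1, 1.3, -2.0]
gripper_width: 0.0117
```

```bash
python3 tgt.py .02; python3 lk.py side 9 270 130 400 250 5;python3 lk.py top 9 200 160 360 280 5
```

```text
target [0.53392141 0.03715304 0.12487895]
clock 11.85 tcp [0.5496 0.0354 0.1621] F [ 0.06  1.32 -1.97] w 0.0117 q [-0.02  0.62  1.43  0.    1.48 -1.56]
 tool dirs x [-0.927  0.027  0.375] y [0.029 1.    0.   ] z [-0.375  0.011 -0.927]
 t [0.0007 0.0013 0.0404]
 a [ 0.0006  0.0005 -0.001 ]
```

View pics/z_side_9.png

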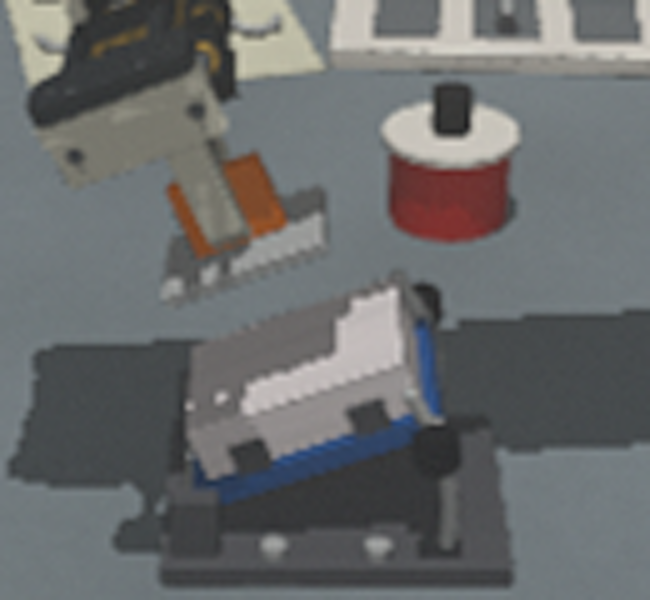

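View pics/z_top_9.png

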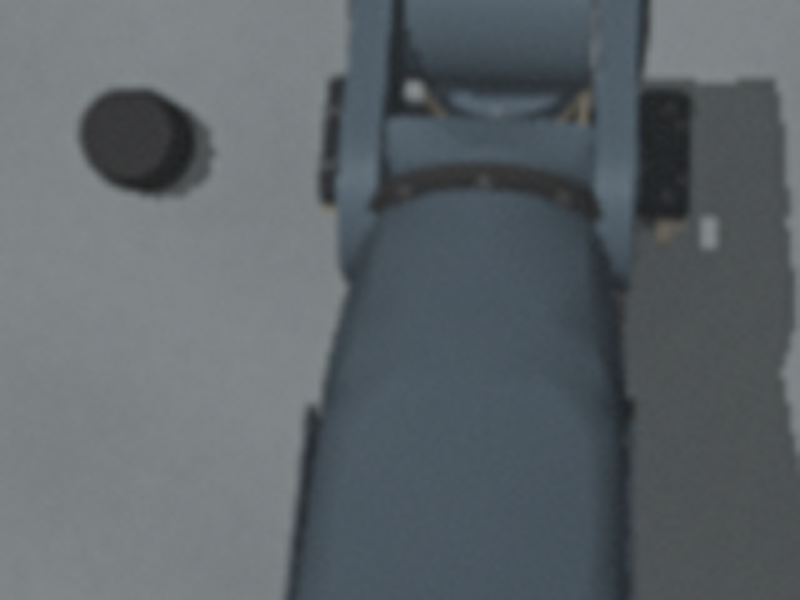

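```bash
cat > pl.py <<'E'
from d import *
tag=sys.argv[1]; s,R=st(); z=np.load(f'side_{tag}.npz'); P=pts('side',z['d'])+np.array([0,0,.002]); h=cv2.cvtColor(z['p'],cv2.COLOR_BGR2HSV)
L=R.inv().apply(P.reshape(-1,3)-s['tool_pos']).reshape(P.shape)
m=(abs(L[...,0])<.05)&(abs(L[...,1])<.035)&(L[...,2]>-.003)&(L[...,2]<.02)&(h[...,1]<80)&(abs(L[...,1])>.012)
m&=cv2.erode(m.astype(np.uint8),np.ones((3,3)))>0
Q=L[m]; A=np.c_[Q[:,:2],np.ones(len(Q))]
for _ in range(4):
    c=np.linalg.lstsq(A,Q[:,2],rcond=None)[0]; r=Q[:,2]-A@c; k=abs(r)<2.5*r.std(); Q=Q[k];A=A[k]
print(len(Q),'plane z=ax+by+c (tool)',c.round(4),'deg',np.degrees(c[:2]).round(2),'std',r.std().round(5),'range',Q.min(0).round(3),Q.max(0).round(3))
E
python3 pl.py 9
```

```text
119 plane z=ax+by+c (tool) [0.0061 0.1538 0.002 ] deg [0.35 8.81] std 0.0012 range [-0.035  0.017  0.004] [0.04  0.032 0.009]
```

Emit:
apply_moves([
  {"tx": 0.0005,"ty": 0.0015,"tz": 0.02,"ax": 0,"ay": 0,"az": 0,"claw": 0},
  {"tx": 0.0005,"ty": 0.0015,"tz": 0.038,"ax": 0,"ay": 0,"az": 0,"claw": 0},
  {"tx": 0.0005,"ty": 0.0015,"tz": 0.048,"ax": 0,"ay": 0,"az": 0,"claw": 0},
  {"tx": 0.0005,"ty": 0.0015,"tz": 0.053,"ax": 0,"ay": 0,"az": 0,"claw": 0},
  {"tx": 0.0005,"ty": 0.0015,"tz": 0.054,"ax": 0,"ay": 0,"az": 0,"claw": 0},
  {"tx": 0.0005,"ty": 0.0015,"tz": 0.054,"ax": 0,"ay": 0,"az": 0,"claw": 0},
  {"tx": 0.0005,"ty": 0.0015,"tz": 0.054,"ax": 0,"ay": 0,"az": 0,"claw": 0},
], squeeze=45)

```text
clock: 12.53
tool_pos: [0.5294, 0.0383, 0.1125]
tcp_rot: [-0.191, 0.014, 0.982, 0.003]
contact_force: [-0.3, -0.8, -0.7]
gripper_width: 0.0119
```

```bash
python3 tgt.py .0; python3 lk.py side 10 270 130 400 250 5; python3 pl.py 10
```

```text
target [0.52641603 0.03736268 0.10634182]
clock 12.53 tcp [0.5294 0.0383 0.1125] F [-0.28 -0.78 -0.74] w 0.0119 q [-0.02  0.64  1.52  0.    1.36 -1.56]
 tool dirs x [-0.927  0.026  0.375] y [0.028 1.    0.   ] z [-0.374  0.011 -0.927]
 t [ 0.0004 -0.001   0.0068]
 a [ 0.0003  0.001  -0.0004]
162 plane z=ax+by+c (tool) [-0.0329 -0.0947  0.0115] deg [-1.89 -5.42] std 0.00485 range [-0.044  0.017  0.004] [0.041 0.033 0.02 ]
```

View pics/z_side_10.png

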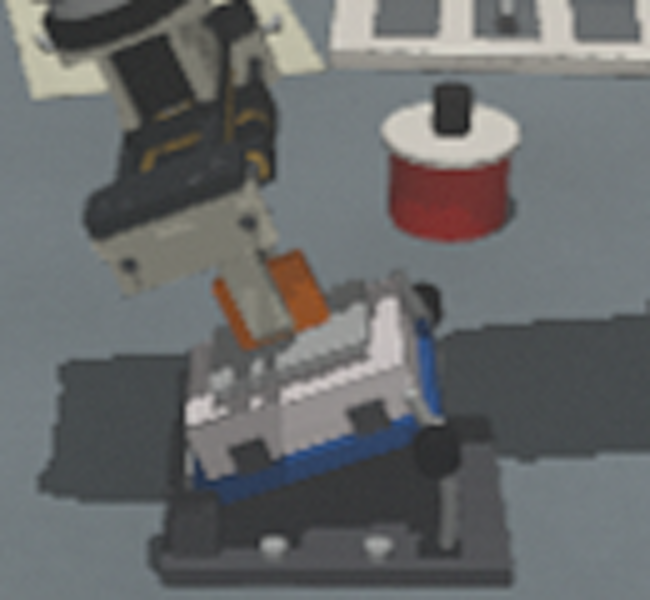

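Emit:
apply_moves([
  {"tx": 0,"ty": -0.001,"tz": 0.002,"ax": 0,"ay": 0,"az": 0,"claw": 0},
  {"tx": 0,"ty": -0.001,"tz": 0.004,"ax": 0,"ay": 0,"az": 0,"claw": 0},
  {"tx": 0,"ty": -0.001,"tz": 0.005,"ax": 0,"ay": 0,"az": 0,"claw": 0},
  {"tx": 0,"ty": -0.001,"tz": 0.005,"ax": 0,"ay": 0,"az": 0,"claw": 0},
  {"tx": 0,"ty": -0.001,"tz": 0.005,"ax": 0,"ay": 0,"az": 0,"claw": 0},
])

```text
clock: 13.0
tool_pos: [0.5268, 0.0374, 0.1073]
tcp_rot: [-0.191, 0.014, 0.981, 0.003]
contact_force: [1.1, -0.9, -0.1]
gripper_width: 0.0119
```

Emit:
apply_moves([
  {"tx": 0,"ty": 0,"tz": 0.0005,"ax": 0,"ay": 0,"az": 0,"claw": 0},
  {"tx": 0,"ty": 0,"tz": 0.001,"ax": 0,"ay": 0,"az": 0,"claw": 0},
  {"tx": 0,"ty": 0,"tz": 0.001,"ax": 0,"ay": 0,"az": 0,"claw": 0},
])

```text
clock: 13.25
tool_pos: [0.5268, 0.0375, 0.1071]
tcp_rot: [-0.191, 0.014, 0.982, 0.003]
contact_force: [0.2, 0.5, 7.0]
gripper_width: 0.0116
```

Emit:
apply_moves([
  {"tx": 0,"ty": 0,"tz": 0.0003,"ax": 0,"ay": 0,"az": 0,"claw": 0},
  {"tx": 0,"ty": 0,"tz": 0.0003,"ax": 0,"ay": 0,"az": 0,"claw": 0},
  {"tx": 0,"ty": 0,"tz": 0.0003,"ax": 0,"ay": 0,"az": 0,"claw": 0},
])

```text
clock: 13.5
tool_pos: [0.5268, 0.0375, 0.1071]
tcp_rot: [-0.191, 0.014, 0.982, 0.003]
contact_force: [-0.8, 0.3, 10.1]
gripper_width: 0.0117
```

```bash
python3 tgt.py .0; python3 - <<'E'
from d import *
s,R=st(); print('F tool',R.inv().apply(s['contact_force']).round(2),'M tool',R.inv().apply(s['moment']).round(3))
E
python3 lk.py side 11 295 170 375 235 9
```

```text
target [0.52641603 0.03736268 0.10634182]
clock 13.5 tcp [0.5268 0.0375 0.1071] F [-0.85  0.29 10.13] w 0.0117 q [-0.02  0.65  1.53  0.    1.35 -1.56]
 tool dirs x [-0.927  0.026  0.375] y [0.028 1.    0.   ] z [-0.374  0.011 -0.927]
 t [ 0.0001 -0.0001  0.0009]
 a [ 0.0002  0.0008 -0.0003]
F tool [ 4.59  0.27 -9.07] M tool [0.051 0.449 0.003]
```

View pics/z_side_11.png

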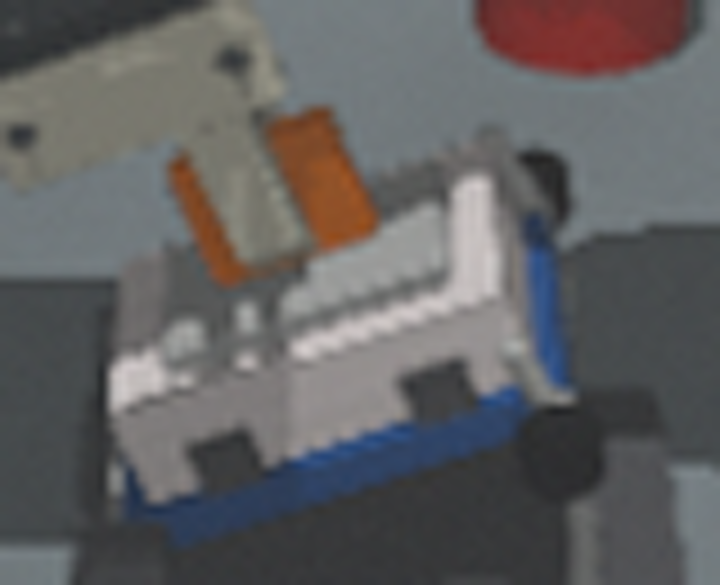

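```bash
cat > fl.py <<'E'
from d import *
from tgt import target
tag=sys.argv[1]
p,R=target(0); c=np.array([.5215,.0375,.0942])
z=np.load(f'side_{tag}.npz'); P=pts('side',z['d'])+np.array([0,0,.001])
L=R.inv().apply(P.reshape(-1,3)-c).reshape(P.shape); L[...,2]*=-1
fz=(abs(L[...,0])<.053)&(abs(L[...,1])<.038)&(abs(L[...,2])<.004)
pz=(abs(L[...,0])<.045)&(L[...,1]>.009)&(L[...,1]<.032)&(L[...,2]>.005)&(L[...,2]<.012)
for nm,m in(('face',fz),('plate top',pz)):
    Q=L[m]; 
    for _ in range(3):
        q=np.polyfit(Q[:,0],Q[:,2],1); r=Q[:,2]-np.polyval(q,Q[:,0]); Q=Q[abs(r)<2.5*r.std()]
    A=np.c_[Q[:,:2],np.ones(len(Q))]; pl=np.linalg.lstsq(A,Q[:,2],rcond=None)[0]
    print(nm,len(Q),'z=',q.round(5),'plane',pl.round(4),'std',r.std().round(5),Q.min(0).round(3),Q.max(0).round(3))
s=cv2.resize(z['p'],None,fx=1,fy=1); 
Q=L[pz]; print('plate centre x',(np.percentile(Q[:,0],1)+np.percentile(Q[:,0],99))/2)
o=z['p'].copy(); o[pz]=(0,0,255); o[fz]=(0,255,0); cv2.imwrite(f'pics/m_{tag}.png',cv2.resize(o[170:235,295:375],None,fx=9,fy=9,interpolation=0))
E
python3 fl.py 11
```

```text
face 268 z= [-5.5e-04 -1.0e-05] plane [-0.0014 -0.0005  0.    ] std 0.00106 [-0.053 -0.037 -0.002] [0.053 0.038 0.003]
plate top 168 z= [-0.00206  0.00761] plane [-0.0026 -0.0269  0.0082] std 0.0008 [-0.038  0.01   0.006] [0.041 0.032 0.009]
plate centre x 0.001991452986191914
```

View pics/m_11.png

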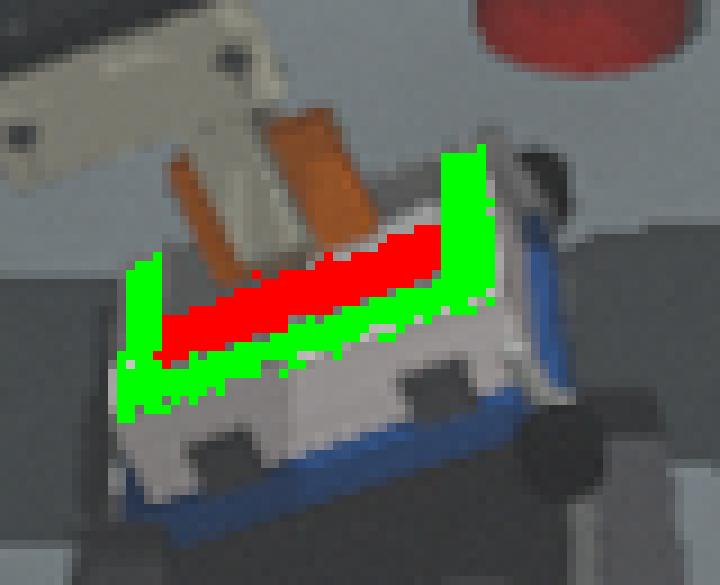

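Emit:
apply_moves([
  {"tx": 0,"ty": 0,"tz": 0.0002,"ax": 0,"ay": 0,"az": 0,"claw": 0},
  {"tx": 0,"ty": 0,"tz": 0.0002,"ax": 0,"ay": 0,"az": 0,"claw": 0},
  {"tx": 0,"ty": 0,"tz": 0.0002,"ax": 0,"ay": 0,"az": 0,"claw": 0},
  {"tx": 0,"ty": 0,"tz": 0.0002,"ax": 0,"ay": 0,"az": 0,"claw": 0},
  {"tx": 0,"ty": 0,"tz": 0.0002,"ax": 0,"ay": 0,"az": 0,"claw": 0},
  {"tx": 0,"ty": 0,"tz": 0.0002,"ax": 0,"ay": 0,"az": 0,"claw": 0},
  {"tx": 0,"ty": 0,"tz": 0.0002,"ax": 0,"ay": 0,"az": 0,"claw": 0},
  {"tx": 0,"ty": 0,"tz": 0.0002,"ax": 0,"ay": 0,"az": 0,"claw": 0},
  {"tx": 0,"ty": 0,"tz": 0.0002,"ax": 0,"ay": 0,"az": 0,"claw": 0},
  {"tx": 0,"ty": 0,"tz": 0.0002,"ax": 0,"ay": 0,"az": 0,"claw": 0},
])

```text
clock: 14.38
tool_pos: [0.5268, 0.0375, 0.1071]
tcp_rot: [-0.191, 0.014, 0.982, 0.003]
contact_force: [-0.6, 0.0, 13.1]
gripper_width: 0.0119
```

```bash
python3 - <<'E'
from d import *
grab('top','12'); grab('side','12')
for i in range(2):
    s,R=st(); print(s['clock'],'F tool',R.inv().apply(s['contact_force']).round(2),'M tool',R.inv().apply(s['moment']).round(3),s['gripper_width'],s['tool_pos'].round(4)); manip.capture('side')
z=np.load('top_12.npz'); p=z['p']
b=(380,235,440,285); x0,y0,x1,y1=b; I=cv2.resize(p[y0:y1,x0:x1],None,fx=8,fy=8,interpolation=cv2.INTER_CUBIC); cv2.imwrite('pics/z12.png',I)
h=cv2.cvtColor(I,cv2.COLOR_BGR2HSV).astype(int); m=((h[...,2]>150)&(h[...,1]<40)).astype(np.uint8)
c=max(cv2.findContours(m,0,1)[0],key=cv2.contourArea)[:,0]
X=np.array([ray('top',(u+.5)/8-.5+x0,(v+.5)/8-.5+y0,.061)[:2] for u,v in c])*1000
print('cover disc',cv2.minEnclosingCircle(X.astype(np.float32)),cv2.fitEllipse(X.astype(np.float32)))
P=pts('top',z['d'])[y0:y1,x0:x1].reshape(-1,3); r=np.hypot(P[:,0]-.414,P[:,1]+.281); Q=P[(r<.04)&(r>.022)&(P[:,2]>.045)&(P[:,2]<.075)]
q=np.linalg.lstsq(np.c_[Q[:,:2]-[.414,-.281],np.ones(len(Q))],Q[:,2],rcond=None)[0]; print('disc plane',q.round(4),len(Q))
E
python3 fl.py 12
```

```text
14.4833 F tool [  3.75   0.75 -10.97] M tool [ 0.165  0.512 -0.019] 0.011740828834358565 [0.5268 0.0375 0.1072]
14.5333 F tool [  4.25   0.28 -10.42] M tool [0.165 0.551 0.009] 0.011757975829580956 [0.5268 0.0375 0.1071]
cover disc ((415.1446533203125, -279.52923583984375), 44.753475189208984) ((415.03424072265625, -279.5535888671875), (87.64302062988281, 88.33865356445312), 82.7823486328125)
disc plane [-0.0061  0.0136  0.0601] 393
face 274 z= [ 0.00036 -0.     ] plane [ 0.0003  0.0004 -0.0001] std 0.00114 [-0.053 -0.038 -0.003] [0.053 0.038 0.003]
plate top 180 z= [-0.00666  0.00769] plane [-0.0078 -0.0608  0.009 ] std 0.00105 [-0.038  0.009  0.005] [0.04  0.032 0.01 ]
plate centre x 0.002020235363152295
```

View pics/z12.png

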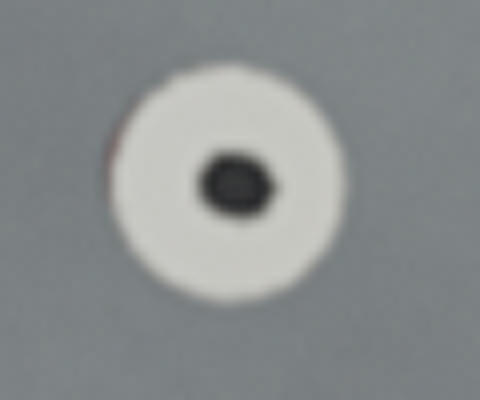

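```bash
sed 's/L\[...,1\]>.009/L[...,1]>.011/;s/L\[...,1\]<.032)/L[...,1]<.026)/' fl.py > fl2.py; python3 fl2.py 11|grep top; python3 fl2.py 12|grep top; python3 - <<'E'
from h import *
a=np.load('top_0.npz')['p'].astype(int);b=np.load('top_12.npz')['p'].astype(int)
d=(abs(a-b).max(2)>40).astype(np.uint8); k,l,s,c=cv2.connectedComponentsWithStats(cv2.morphologyEx(d,cv2.MORPH_OPEN,np.ones((3,3))))
print(s[1:].tolist())
E
```

```text
plate top 107 z= [-0.00638  0.00771] plane [-0.0064  0.0008  0.0077] std 0.00069 [-0.036  0.011  0.006] [0.041 0.026 0.009]
plate top 106 z= [-0.00738  0.00795] plane [-0.0072 -0.0247  0.0084] std 0.00084 [-0.036  0.011  0.006] [0.04  0.026 0.01 ]
[[275, 151, 42, 11, 218], [199, 152, 174, 203, 12154], [279, 164, 3, 5, 15], [391, 182, 9, 15, 79], [344, 184, 6, 6, 18], [267, 187, 4, 5, 19], [346, 194, 5, 3, 15], [315, 196, 3, 4, 12], [266, 198, 3, 13, 39], [283, 202, 35, 39, 1097], [284, 215, 4, 4, 16], [321, 217, 3, 3, 9], [320, 233, 3, 3, 9], [317, 239, 5, 6, 26], [394, 243, 29, 30, 686], [205, 247, 28, 27, 548], [145, 299, 31, 40, 528], [93, 311, 3, 3, 9], [31, 312, 128, 88, 7533], [213, 326, 3, 3, 9], [254, 345, 3, 4, 12], [291, 361, 37, 20, 500], [334, 361, 14, 16, 141], [347, 367, 10, 9, 54], [174, 368, 98, 32, 2076], [253, 381, 3, 3, 9], [303, 385, 24, 6, 74], [322, 393, 4, 5, 16], [361, 392, 8, 8, 54], [308, 398, 3, 2, 6], [315, 398, 3, 2, 6]]
```

```bash
python3 -c "
from cell import manip
print(manip.sign_off()); s=manip.get_state(); print(s['clock'],s['contact_force'],s['gripper_width'])"
```

```text
the job is handed in; nothing more can be done
None
the job is handed in; nothing more can be done
```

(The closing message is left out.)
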